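# Hang the cutlery caddy in the slotted rack

## Robot

A 6-joint arm with a two-finger parallel gripper is mounted at the origin on a cart in front of the work surface, level with it; the furniture and walls round the work are solid. World frame = base frame: x ahead of the robot, y to its left, z up, the work surface at z = 0. Lengths are in mm, angles in rad, forces in N, time in s.
With the tool pointing down it reaches from about 275 to 1000 mm from the base axis. Payload 8.4 kg.
Tool frame: the origin (TCP) lies midway between the tips of the shut fingers; the grasp point (between the pads) lies 19 mm behind it; z points along the fingers, y is the direction in which the jaws open and shut (so a half turn about z gives the same grasp; the last joint's range is limited). The gripper opens to 85 mm and grips with 20 to 120 N. Pads are 22 mm wide; open, the fingers measure 114 mm over their backs; the gripper's body (76 mm by 85 mm) begins 54 mm behind the grasp point. The pads swing forward as they close: fully open they stand 13 mm farther back than shut.
Start: joints at [1.285, 0.353, 1.633, -0, 1.155, -0.002], TCP at [175.002, 600.002, 231.281] pointing down, gripper open.
Joint ranges: [-2.63, 2.63], [-0.92, 2.1], [0.06, 2.66], [-1.3, 4.44], [0, 2.69], [-3.02, 3.02]. Speed limits (rad/s): [2.22, 2.22, 2.79, 3.14, 3.14, 3.14].

## Interface

Orientations are given as [roll, pitch, yaw] about the fixed x, y, z axes, in that order (R = Rz(yaw) Ry(pitch) Rx(roll)).
In Python, from rig import r gives the robot as it stands. The module is installed in compiled form; this text tells all that it offers.
- The arm moves only by the tool drive_tool, never from a script. Its argument "moves" is a list of rows, each a list of 3 entries, a list of its own where there are three numbers: the closure, from 0 (fully open) to 1 (shut), then the shift along the tool's x, y, z in cm, then the turn about the tool's z in degrees. In form: [[claw, [dx, dy, dz], roll], ...]. A call has 1 to 12 rows; each row is the pose to reach, as a shift and turn from the pose measured when the call began, along the tool's axes at that moment; what a row does not reach only later rows make up. A row lasts 1/8 s, in which the tool goes at most 62.5 mm and 10.7 degrees, less where a joint would pass 70% of its speed; a pose out of reach is approached as far as the arm can. A call with a gripper value outside its range is refused whole. The fingers move at their own pace and stop on an object; "grip_force" is the grip in N (left out, the last holds). Time passes only in rows, so rows that repeat a pose let the fingers close. It gives the time, the measured TCP pose, the force and the opening at its end, in the units of the state.
- r.sense(): the state, without advancing time (a new reading comes with each control period).
- r.grab_frame(name): name is "scene" or "top" or "wrist"; returns a dict with "color" (400x640x3 uint8, red, green, blue), "fx", "fy", "cx", "cy" (pixels), "D" ([k1, k2, p1, p2, k3] as OpenCV has them; the pictures are not rectified), "pose" (4x4, takes a point from camera to world coordinates); the wrist camera has in their place "hand_eye" (4x4, takes a point from camera to tool coordinates, whose origin is the TCP and whose axes are the flange's). Camera axes: x right, y up, looking along -z (the intrinsics and any distortion apply to the point x, -y, -z); pixel columns grow to the right and rows downward; lengths in mm; the calibration is good to about 2 mm. A picture is of the moment at which its call begins: read the wrist's pose just before it. There is no depth.
- r.sign_off(): hands the job in, once; it reports no verdict.
Trained networks look in the newest picture that a camera, given by its name, has taken for a name from the list of things; names that differ only in an ending like _2 or _b are one class to them, and where a whole thing is asked for, a point or a joint stands for the part that bears it (a point fixed in the world has none). Each returns a list of dicts, best first, with "score" (0 to 1); they miss things now and then, are a little off and sometimes report something else, mostly with a low value. They report only what shows in the picture. A call takes as long as a camera call.
- r.outline_of(thing, camera): "mask" (400x640 bool, what is visible of it) and "at" ([column, row] in pixels, amid what is visible of it).
- r.spot_point(thing, camera): "at" ([column, row] in pixels: a listed point, or the origin of a listed thing).
The state is a dict: "clock": time; "qpos": joint angles; "qvel": joint speeds; "joint_efforts": joint torques, N m; "eef_pos": TCP position; "tcp_rot": TCP orientation; "contact_force": force on the tool from outside, world axes, zero at the start; "wrist_torque": the same for the moment, N m; "opening": opening from 0.0 (shut) to 1.0 (fully open).
Only numpy, scipy, OpenCV 4.12 (cv2) and the standard library are available. Lean on these libraries where they do the work, as an engineer would, in place of code of your own. Each camera call takes 0.05 s, during which the arm holds its last target.

## Task

Pick up the empty steel cutlery caddy by its middle handle and hang it on the slotted metal rack: tilt its front up, thread the upturned lip at its back into the rack's upper groove, then swing it down until it hangs level with its back against the slats, about in the middle of the rack. Let go of it and leave the other things on the worktop where they are. The slats are clamped a little higher or lower each time, so feel for the groove.

Things in the scene. Friction and masses are not known exactly. Their poses are not given: they have to be found in the camera images.
- caddy: Open steel cutlery caddy, 100 deep (x) x 110 wide (y) mm, 0.3 to 0.5 kg, standing loose on the worktop. Origin: centre of its underside; +z up, +x to its back (hook side), -x its front. Side and front walls 70 mm high; back plate 94 mm high, outer face at x 50. A 4 mm divider at y 0, front to back, carries the handle. The hook is at the top of the back.
- handle (a point): Grip point in the caddy's handle: x -32, y 0, z 118 mm in the caddy; axes as the caddy. The handle is an upright plate, 14 mm thick (along y), x -50 to +22, z 86 to 130 mm; its flat sides can be pinched at any tilt about y.
- bend (a point): Caddy back face at the underside of its hook's tongue (x 50, y 0, z 90 mm in the caddy), axes as the caddy. Tongue: level, 80 mm wide (y), 4 mm thick (z 90 to 94), runs back from x 50 to 62. Lip: at the tongue's end, 4 mm thick (x 58 to 62), stands up from z 90 to 118. Seated, the tongue rests here on the groove's lower edge.
- lip_tip (a point): Middle of the top edge of the upturned lip (x 60, y 0, z 118 mm in the caddy). Axes as the caddy.
- rack: Slotted metal rack fixed to the worktop, 180 wide, 219 mm high. Origin: on the worktop, mid width, in the plane of the slats' front faces; front looks along -x, +z up. Slats 5 mm thick (x 0 to 5), two level grooves 18 mm high: lower near z 70 to 88, upper near z 145 to 163. Hollow behind the slats to x 29 mm. Cheeks close both ends. A foot plate 8 mm high reaches 40 mm in front of the slats.
- groove (a point): Nominal middle of the upper groove's lower edge (rack x 0, y 0, z 145 mm), axes as the rack. The slats are clamped up to 6 mm higher or lower, which is not reported: feel for or see the real edge. Hollow behind it: 18 mm below to 42 mm above the edge. The 28 mm lip enters only with the caddy's front tilted up about 43 degrees, moving in and up along the lip, then turned down.
- black_bowl_a: Black sauce bowl, 76 mm wide, 30 mm high, a bystander left of the caddy. Origin: centre of its underside.
- black_bowl_b: Black sauce bowl, 76 mm wide, 30 mm high, a bystander in front of the rack, right of the caddy. Origin: centre of its underside.
- salt: Salt shaker, 44 mm wide, 90 mm high, a bystander. Origin: centre of its underside.
- spice_jar: Spice jar, 45 mm wide, 106 mm high, a bystander at the left. Origin: centre of its underside.
- tongs: Steel tongs lying flat, 201 mm long, 19 mm high, a bystander. Origin: centre of its underside.

How it is judged (in metres and radians):
On the way, in this order (a step that is already met when the one before it is completed fails the run):
1. the caddy is lifted clear of the worktop (height (world z) of caddy above 0.03 m), for 0.1 s.
2. the lip is threaded into the upper groove with the caddy's front tilted up (more than 17 degrees) (x of lip_tip in the frame of rack above 0.007 m and z of lip_tip in the frame of rack between 0.139 and 0.193 m and angle between caddy's own z axis and vertical above 0.3 rad), for 0.1 s.
At the end, for the whole second after the job is handed in: The released caddy hangs at rest in the rack's upper groove: lip up behind the slat, bend point within 10 mm of the nominal groove height (slats are clamped up to 6 mm off) and within 6 mm of the slats' face, level and square to the rack within 5 degrees, within 30 mm of its middle (x of bend in the frame of rack between -0.006 and 0.003 m and y of bend in the frame of rack between -0.03 and 0.03 m and z of bend in the frame of rack between 0.135 and 0.155 m and z of lip_tip in the frame of rack above 0.16 m and x of lip_tip in the frame of rack above 0.005 m and angle between caddy's own z axis and vertical below 0.09 rad and angle between the x axis of caddy and the x axis of rack, either way round below 0.09 rad and linear speed of caddy below 0.02 m/s); the robot touches nothing.
It fails at once if another thing on the worktop is pushed more than 30 mm (distance of any of black_bowl_a, black_bowl_b, salt, spice_jar, tongs from where it was at the start of the episode above 0.03 m).
It also fails if it takes over 46 s, if anything falls off the work surface, if the arm or the gripper's body presses on something with over 40 N, if the wrist force passes 120 N, or if a joint passes its speed limit or range.

## Working session

There is one attempt and no reset: what is moved stays moved. The work goes in short steps, Python scripts to look and compute and a tool call to move; the robot and the scene stay as the last step left them, time stands still between calls to the robot, and variables do not carry over. Pictures are saved under pics/ and viewed, and the job is handed in when it is done.

Besides the shell and the picture viewer there is one more tool, called after "Request:" as a command line: name --argument value ..., lists and objects as JSON in quotes. drive_tool: Moves the arm, as the interface text tells. Its arguments: {"type":"object","properties":{"moves":{"type":"array"},"grip_force":{"type":"number"}},"required":["moves"]}

```bash
mkdir -p pics
cat > h.py <<'E'
import numpy as np, cv2, json
from scipy.spatial.transform import Rotation as R
from rig import r
def save(f,n): cv2.imwrite('pics/'+n+'.png',cv2.cvtColor(f['color'],cv2.COLOR_RGB2BGR))
def K(f): return np.array([[f['fx'],0,f['cx']],[0,f['fy'],f['cy']],[0,0,1.]])
def ray(f,px,T=None):
    T=np.array(f['pose']) if T is None else T
    u=cv2.undistortPoints(np.array([[px]],float),K(f),np.array(f['D'],float))[0,0]
    d=T[:3,:3]@np.array([u[0],-u[1],-1]); return T[:3,3],d
def atz(f,px,z,T=None):
    o,d=ray(f,px,T); return o+d*(z-o[2])/d[2]
def proj(f,P,T=None):
    T=np.array(f['pose']) if T is None else T
    p=(np.atleast_2d(P)-T[:3,3])@T[:3,:3]
    p=p*[1,-1,-1]
    return cv2.projectPoints(p,np.zeros(3),np.zeros(3),K(f),np.array(f['D'],float))[0][:,0]
def tri(f1,p1,f2,p2):
    o1,d1=ray(f1,p1);o2,d2=ray(f2,p2)
    A=np.stack([d1,-d2],1);s=np.linalg.lstsq(A,o2-o1,rcond=None)[0]
    a=o1+d1*s[0];b=o2+d2*s[1];return (a+b)/2,np.linalg.norm(a-b)
def wT(f,s):
    T=np.eye(4);T[:3,:3]=R.from_euler('xyz',s['tcp_rot']).as_matrix();T[:3,3]=s['eef_pos'];return T@np.array(f['hand_eye'])
E
python3 - <<'E'
from h import *
s=r.sense();print(s)
fs={}
for c in ['scene','top']:
    f=r.grab_frame(c);save(f,c+'0');fs[c]=f
    for t in ['caddy','handle','bend','lip_tip','rack','groove','black_bowl_a','black_bowl_b','salt','spice_jar','tongs']:
        print(c,t,[(np.round(d['at']),round(d['score'],2)) for d in r.spot_point(t,c)][:3])
    print(np.round(f['pose'],2).tolist())
E
```

```text
{'clock': 0.0, 'qpos': array([ 1.28460974e+00,  3.53692032e-01,  1.63414209e+00, -7.82524816e-06,
        1.15521557e+00, -2.38104658e-03]), 'qvel': array([ 0.00108702,  0.00110902,  0.00199929, -0.0003103 , -0.00113094,
        0.00100683]), 'joint_efforts': array([-4.84862321e-04, -6.05258846e+01, -3.42057216e+01, -1.04616915e-04,
        9.53285722e-03,  5.04703394e-06]), 'eef_pos': array([174.85977777, 599.53146187, 230.530881  ]), 'tcp_rot': array([-3.14013560e+00,  3.68527692e-06,  2.85779029e+00]), 'contact_force': array([ 0.47236914, -0.20027753, -0.89420108]), 'wrist_torque': array([-0.00080847,  0.0268778 , -0.00283831]), 'opening': 0.9978345157133856}
scene caddy [(array([275., 226.]), 0.78)]
scene handle [(array([268., 205.]), 0.66), (array([264., 189.]), 0.6)]
scene bend [(array([292., 199.]), 0.89), (array([358., 185.]), 0.25)]
scene lip_tip [(array([295., 189.]), 0.84)]
scene rack [(array([356., 236.]), 0.85)]
scene groove [(array([358., 184.]), 0.8), (array([247., 194.]), 0.23), (array([270., 208.]), 0.18)]
scene black_bowl_a [(array([318., 263.]), 0.94), (array([267.
[... 377 characters left out ...]
op handle [(array([272., 232.]), 0.97)]
top bend [(array([301., 216.]), 0.83)]
top lip_tip [(array([301., 210.]), 0.69)]
top rack [(array([355., 183.]), 0.89), (array([302., 215.]), 0.27), (array([207., 208.]), 0.26)]
top groove [(array([358., 169.]), 0.73)]
top black_bowl_a [(array([367., 244.]), 0.87), (array([241., 209.]), 0.59)]
top black_bowl_b [(array([367., 244.]), 0.87), (array([241., 209.]), 0.59)]
top salt [(array([406., 227.]), 0.6), (array([366., 248.]), 0.24)]
top spice_jar [(array([270., 233.]), 0.75), (array([208., 206.]), 0.58)]
top tongs [(array([432., 232.]), 0.67)]
[[0.0, 0.99, -0.15, 362.65], [-1.0, 0.0, -0.01, -287.89], [-0.01, 0.15, 0.99, 1096.19], [0.0, 0.0, 0.0, 1.0]]
```

Run:
```python
from h import *
s=r.sense()
F=r.grab_frame('scene');T=r.grab_frame('top')
for t,a,b in [('caddy',(275,226),(287,230)),('handle',(268,205),(272,232)),('bend',(292,199),(301,216)),('lip',(295,189),(301,210)),('rack',(356,236),(355,183)),('groove',(358,184),(358,169)),('bowlb',(318,263),(367,244)),('bowla',(267,207),(241,209)),('salt',(362,273),(406,227)),('spice',(251,195),(208,206)),('tongs',(375,288),(432,232))]:
    p,e=tri(F,a,T,b);print(t,p.round(),round(e,1))
for f,n in((F,'s1'),(T,'t1')):
    c=f['color'][130:330,180:480];c=cv2.resize(c,None,fx=2.66,fy=2.66,interpolation=cv2.INTER_CUBIC);cv2.imwrite(f'pics/{n}.png',c[:,:,::-1])
```

```text
caddy [ 463. -192.   -0.] 6.6
handle [ 457. -160.   57.] 4.8
bend [ 492. -236.   92.] 3.6
lip [ 503. -237.  119.] 4.4
rack [ 598. -382.   -2.] 3.3
groove [ 602. -378.  152.] 0.4
bowlb [ 428. -415.   -4.] 0.5
bowla [525. -62.  -7.] 1.7
salt [ 475. -524.   -1.] 0.8
spice [530.  32.   1.] 5.5
tongs [ 457. -591.    1.] 10.3
```

View pics/s1.png

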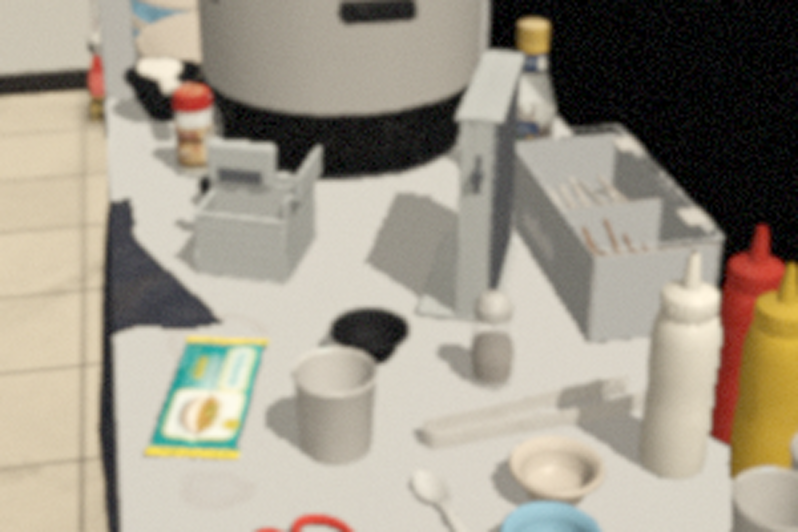

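View pics/t1.png

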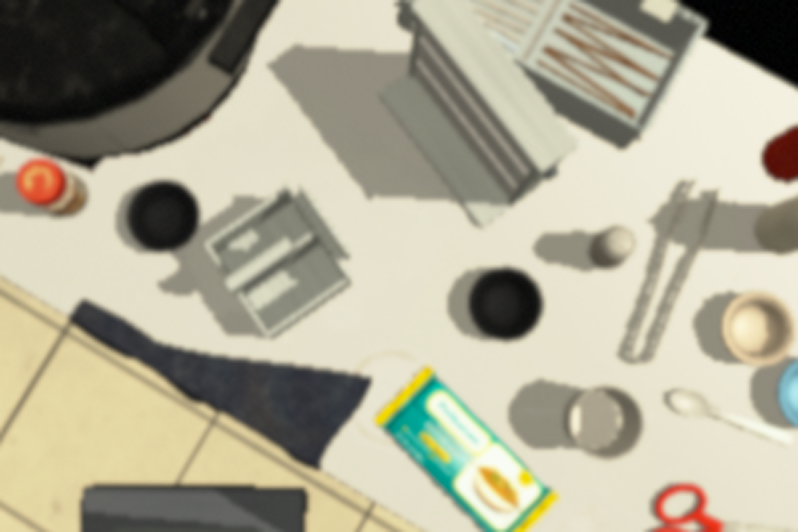

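```bash
cat > fit.py <<'E'
from h import *
from scipy.optimize import minimize
def box(x0,x1,y0,y1,z0,z1): return np.array([[x,y,z] for x in(x0,x1) for y in(y0,y1) for z in(z0,z1)],float)
CADDY=[box(-50,50,-55,55,0,70),box(46,50,-55,55,0,94),box(-50,22,-7,7,86,130),box(50,62,-40,40,90,94),box(58,62,-40,40,90,118),box(-50,50,-2,2,0,90)]
RACK=[box(0,34,-90,90,0,219),box(-40,34,-90,90,0,8)]
S=4
def render(f,parts,T):
    m=np.zeros((400*S,640*S),np.uint8)
    for P in parts:
        p=proj(f,P@T[:3,:3].T+T[:3,3])
        h=cv2.convexHull(((p+.5)*S).astype(np.float32)).astype(int)
        cv2.fillConvexPoly(m,h,255)
    return cv2.resize(m,(640,400),interpolation=cv2.INTER_AREA)/255.
def Tm(x,y,yaw,z=0,tilt=0):
    T=np.eye(4);T[:3,:3]=(R.from_euler('z',yaw)*R.from_euler('y',tilt)).as_matrix();T[:3,3]=[x,y,z];return T
def fit(views,parts,x0):
    def c(v):
        s=0
        for f,m in views:
            q=render(f,parts,Tm(v[0]*10,v[1]*10,v[2]/10)); s+=np.abs(q-m).sum()/m.sum()
        return s
    best=None
    for dy in(-1.5,0,1.5):
        o=minimize(c,[x0[0]/10,x0[1]/10,x0[2]*10+dy],method='Nelder-Mead',options=dict(initial_simplex=None,xatol=.005,fatol=1e-4))
        if best is None or o.fun<best.fun: best=o
    v=best.x;return v[0]*10,v[1]*10,v[2]/10,best.fun
E
python3 - <<'E'
from fit import *
F=r.grab_frame('scene');T=r.grab_frame('top')
M={}
for n in('caddy','rack'):
    for c in('scene','top'):
        o=r.outline_of(n,c);print(n,c,[(round(d['score'],2),d['mask'].sum(),np.round(d['at'])) for d in o][:3]);M[n,c]=o[0]['mask'].astype(float)
np.savez('m.npz',**{a+b:v for (a,b),v in M.items()})
for n,P,x0 in(('caddy',CADDY,(463,-192,-1.05)),('rack',RACK,(598,-382,-.89))):
    for vs in ([F,T],[F],[T]):
        v=[(f,M[n,'scene' if f is F else 'top']) for f in vs]
        print(n,np.round(fit(v,P,x0),3))
E
```

```text
caddy scene [(0.57, np.int64(1955), array([274., 211.]))]
caddy top [(0.92, np.int64(1909), array([288., 230.]))]
rack scene [(0.74, np.int64(2139), array([362., 203.]))]
rack top [(0.55, np.int64(2424), array([364., 167.]))]
caddy [ 4.65462e+02 -1.89464e+02 -9.51000e-01  1.03000e-01]
caddy [ 4.65636e+02 -1.86965e+02 -9.41000e-01  5.90000e-02]
caddy [ 4.66070e+02 -1.89999e+02 -9.60000e-01  3.00000e-02]
rack [ 6.02868e+02 -3.75760e+02 -9.23000e-01  5.64000e-01]
rack [ 6.04788e+02 -3.72409e+02 -9.28000e-01  1.07000e-01]
rack [ 6.03660e+02 -3.76136e+02 -9.26000e-01  4.47000e-01]
```

Run:
```python
from fit import *
import itertools
F=r.grab_frame('scene');T=r.grab_frame('top')
out=[]
for f,(x0,y0) in((F,(230,150)),(T,(230,120))):
    k=4
    im=cv2.resize(f['color'][y0:y0+150,x0:x0+190],None,fx=k,fy=k,interpolation=cv2.INTER_CUBIC)[:,:,::-1].copy()
    RK=[box(0,5,-90,90,0,219),box(0,5,-90,90,145,163),box(0,5,-90,90,70,88),box(-40,0,-90,90,0,8)]
    for P,t,col in((CADDY[:5],Tm(466,-189.5,-.955),(0,0,255)),(RK,Tm(604,-375.5,-.926),(255,0,0))):
        for B in P:
            q=proj(f,B@t[:3,:3].T+t[:3,3]);q=((q-[x0,y0]+.5)*k).astype(int)
            for i,j in itertools.combinations(range(8),2):
                if bin(i^j).count('1')==1: cv2.line(im,tuple(q[i].tolist()),tuple(q[j].tolist()),col,1)
    out.append(im)
cv2.imwrite('pics/ov_s.png',out[0]);cv2.imwrite('pics/ov_t.png',out[1])
```

```text
(no output)
```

View pics/ov_s.png

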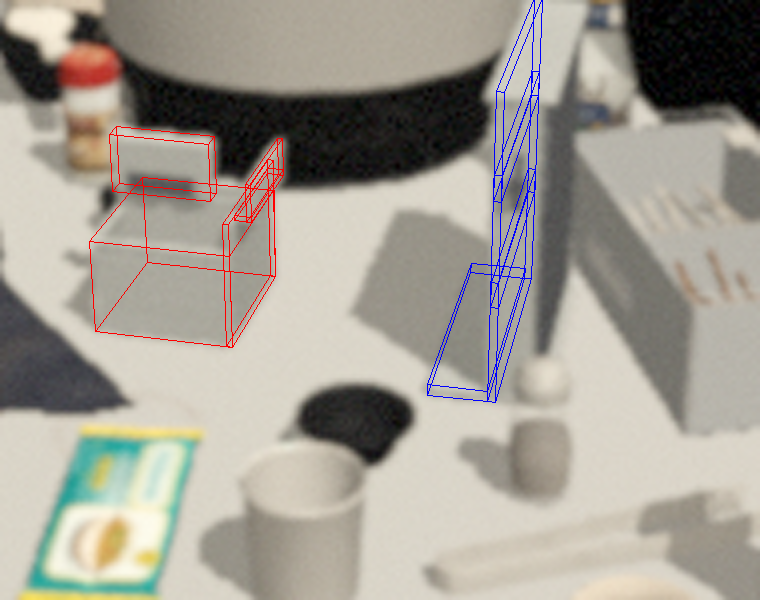

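View pics/ov_t.png

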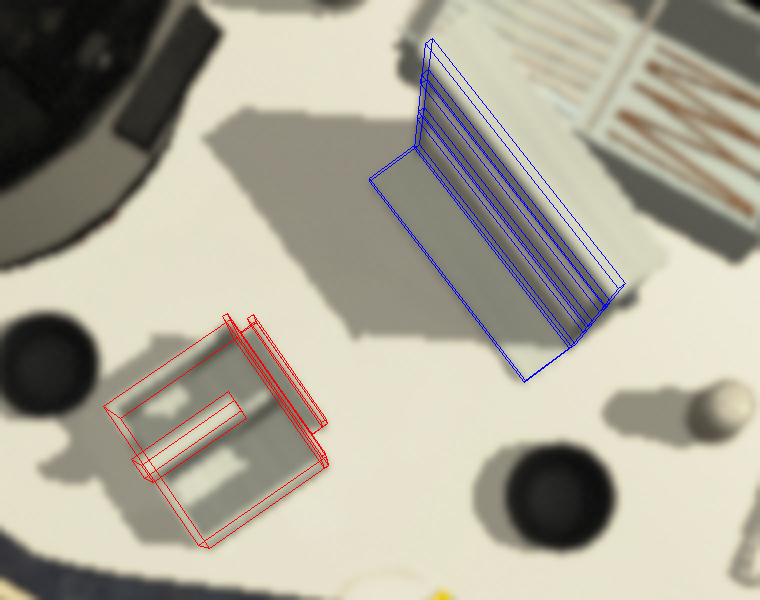

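Run:
```python
from h import *
s=r.sense();f=r.grab_frame('wrist');save(f,'w0');print(np.round(f['hand_eye'],3),f['fx'],f['fy'],f['cx'],f['cy'],f['D'],s['clock'])
T=Tm=None
from fit import Tm
for tilt in [0]:
    pass
C=Tm(466,-189.5,-.955)
print('handle',C@[-36,0,112,1])
W=R.from_euler('xyz',s['tcp_rot']).as_matrix()
print(W.round(3))
# groove candidates in camera for TCP in front of rack with yaw so tool x along -rack x
Rk=Tm(604,-375.5,-.926)
for yaw in(-.926+np.pi,-.926):
  for bx,bz in((-120,260),(-160,300),(-200,260)):
    Q=np.eye(4);Q[:3,:3]=R.from_euler('xyz',[np.pi,0,yaw]).as_matrix();Q[:3,3]=(Rk@[bx,0,bz,1])[:3]
    CT=Q@np.array(f['hand_eye'])
    print(yaw,bx,bz,Q[:3,3].round(),proj(f,np.array([(Rk@[0,y,z,1])[:3] for y in(-90,0,90) for z in(0,145,163)]),CT).round().tolist())
```

```text
[[-0.00000e+00  9.64000e-01  2.65000e-01  6.72120e+01]
 [ 1.00000e+00  0.00000e+00  0.00000e+00  1.80000e-02]
 [ 0.00000e+00  2.65000e-01 -9.64000e-01 -1.42266e+02]
 [ 0.00000e+00  0.00000e+00  0.00000e+00  1.00000e+00]] 324.35371747073845 324.35371747073845 316.5925256363535 203.16697175068757 [-0.03099444  0.          0.          0.          0.        ] 1.7
handle [ 445.20608472 -160.11270534  112.            1.        ]
[[-0.96  0.28 -0.  ]
 [ 0.28  0.96 -0.  ]
 [ 0.   -0.   -1.  ]]
2.215592653589793 -120 260 [ 532. -280.  260.] [[250.0, 258.0], [219.0, 325.0], [213.0, 337.0], [317.0, 258.0], [317.0, 325.0], [317.0, 338.0], [383.0, 258.0], [414.0, 325.0], [420.0, 337.0]]
2.215592653589793 -160 300 [ 508. -248.  300.] [[257.0, 271.0], [233.0, 333.0], [229.0, 345.0], [317.0, 271.0], [317.0, 334.0], [317.0, 345.0], [377.0, 271.0], [400.0, 333.0], [405.0, 345.0]]
2.215592653589793 -200 260 [ 484. -216.  260.] [[253.0, 309.0], [226.0, 393.0], [221.0, 409.0], [317.0, 309.0], [317.0, 394.0], [317.0, 409.0], [380.0, 309.0], [407.0, 393.0], [412.0, 409.0]]
-0.926 -120 260 [ 532. -280.  260.] [[394.0, 67.0], [440.0, 40.0], [450.0, 34.0], [317.0, 67.0], [317.0, 39.0], [317.0, 33.0], [239.0, 67.0], [194.0, 40.0], [184.0, 34.0]]
-0.926 -160 300 [ 508. -248.  300.] [[389.0, 38.0], [426.0, -2.0], [434.0, -10.0], [317.0, 38.0], [317.0, -3.0], [317.0, -11.0], [245.0, 38.0], [207.0, -2.0], [200.0, -10.0]]
-0.926 -200 260 [ 484. -216.  260.] [[398.0, -9.0], [449.0, -87.0], [461.0, -103.0], [317.0, -10.0], [317.0, -88.0], [317.0, -105.0], [235.0, -9.0], [184.0, -86.0], [173.0, -103.0]]
```

View pics/w0.png

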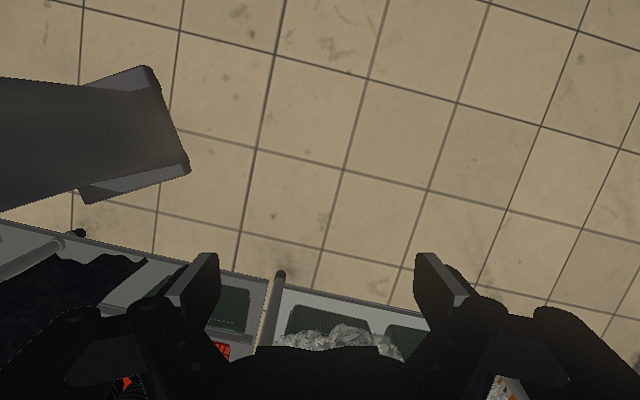

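Request:
drive_tool --moves '[[0,[-59.7,-75,3],36.8],[0,[-59.7,-75,3],36.8],[0,[-59.7,-75,3],36.8],[0,[-59.7,-75,3],36.8],[0,[-59.7,-75,3],36.8],[0,[-59.7,-75,3],36.8],[0,[-59.7,-75,3],36.8],[0,[-59.7,-75,3],36.8],[0,[-59.7,-75,3],36.8],[0,[-59.7,-75,3],36.8],[0,[-59.7,-75,3],36.8],[0,[-59.7,-75,3],36.8]]'

```text
clock: 3.25
eef_pos: [459.6, -96.0, 208.1]
tcp_rot: [3.141, 0.001, 2.215]
contact_force: [1.0, 1.5, 0.6]
opening: 0.997
```

```bash
cat > tgt.py <<'E'
from h import *
import sys
def delta(p,yaw,s=None):
    s=s or r.sense();W=R.from_euler('xyz',s['tcp_rot']).as_matrix()
    d=W.T@(np.array(p)-s['eef_pos'])/10
    y=s['tcp_rot'][2];dy=(yaw-y+np.pi)%(2*np.pi)-np.pi
    print('t',round(s['clock'],2),'tcp',s['eef_pos'].round(1),'rot',np.round(s['tcp_rot'],3),'shift',d.round(2),'roll',round(-np.degrees(dy),1),'F',np.round(s['contact_force'],1),'op',round(s['opening'],3))
if __name__=='__main__': delta([float(a) for a in sys.argv[1:4]],float(sys.argv[4]))
E
python3 tgt.py 538 -287.6 200 2.2156
```

```text
t 3.25 tcp [459.6 -96.  208.1] rot [3.141e+00 1.000e-03 2.215e+00] shift [-20.02  -5.24   0.82] roll -0.0 F [1.  1.5 0.6] op 0.997
```

Request:
drive_tool --moves '[[0,[-20,-5.2,0.8],0],[0,[-20,-5.2,0.8],0],[0,[-20,-5.2,0.8],0],[0,[-20,-5.2,0.8],0],[0,[-20,-5.2,0.8],0]]'

```text
clock: 3.88
eef_pos: [538.1, -287.9, 199.8]
tcp_rot: [3.141, 0.0, 2.213]
contact_force: [-0.7, 1.1, -0.4]
opening: 0.997
```

Run:
```python
from fit import *
s=r.sense();f=r.grab_frame('wrist');save(f,'w1');CT=wT(f,s)
np.savez('w1.npz',c=f['color'],CT=CT)
Rk=Tm(604,-375.5,-.926)
print(s['clock'],s['eef_pos'],s['tcp_rot'])
print(proj(f,np.array([(Rk@[0,y,z,1])[:3] for y in(-90,0,90) for z in(8,70,88,145,163,219)]),CT).round().tolist())
for c in ['rack','groove']: print(r.spot_point(c,'wrist')[:2])
im=cv2.resize(f['color'][200:400,200:440],None,fx=3.3,fy=3,interpolation=cv2.INTER_CUBIC);cv2.imwrite('pics/w1z.png',im[:,:,::-1])
```

```text
3.875 [ 538.12394975 -287.91255526  199.75472938] [3.14089497e+00 1.36549433e-05 2.21333775e+00]
[[238.0, 275.0], [223.0, 306.0], [218.0, 317.0], [195.0, 363.0], [186.0, 382.0], [146.0, 465.0], [317.0, 275.0], [317.0, 306.0], [317.0, 317.0], [317.0, 364.0], [317.0, 383.0], [317.0, 467.0], [396.0, 275.0], [411.0, 305.0], [416.0, 317.0], [439.0, 363.0], [448.0, 382.0], [488.0, 464.0]]
[{'at': [313.9, 272.7], 'score': 0.69}]
[]
```

View pics/w1z.png

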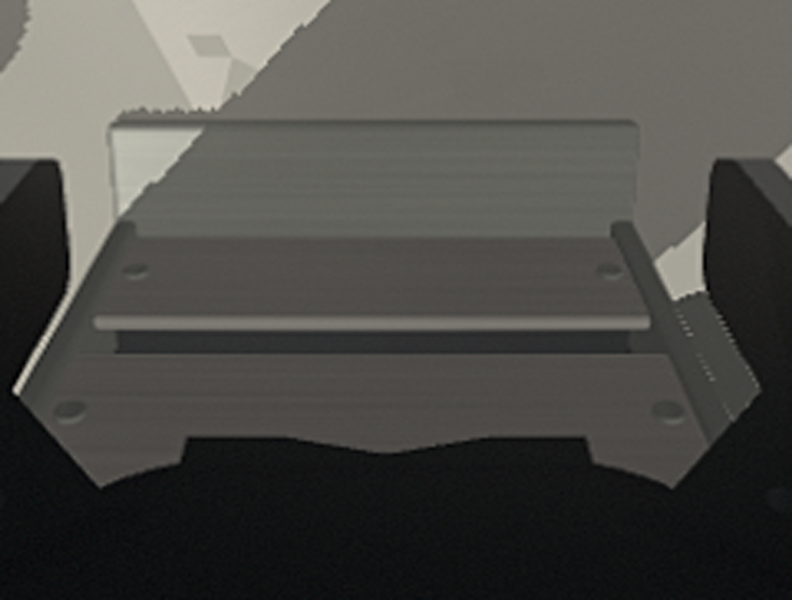

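View pics/w1.png

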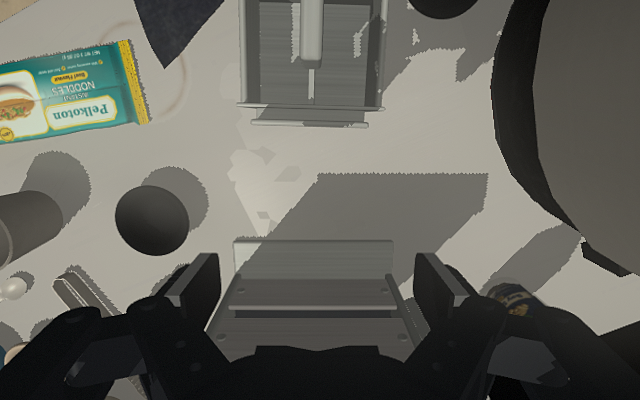

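Request:
drive_tool --moves '[[0,[1,0,-6],0],[0,[1,0,-7],0],[0,[1,0,-7],0]]'

```text
clock: 4.4
eef_pos: [531.8, -276.8, 271.2]
tcp_rot: [3.14, 0.002, 2.217]
contact_force: [0.3, 0.2, -0.9]
opening: 0.998
```

Run:
```python
from fit import *
s=r.sense();f=r.grab_frame('wrist');save(f,'w2');CT=wT(f,s)
np.savez('w2.npz',c=f['color'],CT=CT)
print(s['clock'],s['eef_pos'],s['tcp_rot'])
Rk=Tm(604,-375.5,-.926)
for C,n in((np.load('w1.npz')['CT'],1),(CT,2)):
    print(n,proj(f,np.array([(Rk@[x,0,z,1])[:3] for x,z in((-40,8),(0,8),(0,70),(5,70),(0,88),(0,145),(5,145),(0,163),(0,219))]),C)[:,1].round(1).tolist())
for k,c in((1,np.load('w1.npz')['c']),(2,f['color'])):
    g=c[225:350,280:355].astype(float).mean(2).mean(1)
    print(k,[(225+i,int(v)) for i,v in enumerate(g)])
im=cv2.resize(f['color'][200:400,200:440],None,fx=3.3,fy=3,interpolation=cv2.INTER_CUBIC);cv2.imwrite('pics/w2z.png',im[:,:,::-1])
print([ (d['at'],d['score']) for d in r.spot_point('groove','wrist')[:2]])
```

```text
4.4 [ 531.79734073 -276.8290991   271.21689967] [3.13991702e+00 1.51568544e-03 2.21707644e+00]
1 [242.2, 274.9, 305.9, 310.4, 317.2, 363.7, 369.2, 383.0, 467.3]
2 [230.3, 257.9, 280.5, 284.3, 288.4, 319.2, 323.7, 331.4, 379.9]
1 [(225, 107), (226, 107), (227, 107), (228, 107), (229, 106), (230, 107), (231, 107), (232, 106), (233, 106), (234, 106), (235, 106), (236, 106), (237, 106), (238, 108), (239, 101), (240, 79), (241, 80), (242, 89), (243, 94), (244, 98), (245, 98), (246, 97), (247, 98), (248, 97), (249, 97), (250, 98), (251, 101), (252, 99), (253, 96), (254, 97), (255, 98), (256, 98), (257, 96), (258, 95), (259, 96), (260, 98), (261, 97), (262, 96), (263, 98), (264, 96), (265, 95), (266, 98), (267, 98), (268, 97), (269, 97), (270, 95), (271, 97), (272, 98), (273, 96), (274, 95), (275, 94), (276, 96), (277, 97), (278, 92), (279, 82), (280, 76), (281, 77), (282, 77), (283, 76), (284, 76), (285, 78), (286, 77), (287, 77), (288, 78), (289, 78), (290, 78), (291, 77), (292, 77), (293, 76), (294, 77), (295, 77), (296, 75), (297, 76), (298, 77), (299, 76), (300, 75), (301, 75), (302, 7
[... 1224 characters left out ...]
 (287, 50), (288, 49), (289, 67), (290, 79), (291, 77), (292, 77), (293, 78), (294, 78), (295, 77), (296, 77), (297, 77), (298, 77), (299, 77), (300, 76), (301, 76), (302, 77), (303, 77), (304, 77), (305, 77), (306, 78), (307, 77), (308, 76), (309, 77), (310, 76), (311, 77), (312, 78), (313, 78), (314, 77), (315, 76), (316, 77), (317, 75), (318, 71), (319, 101), (320, 115), (321, 117), (322, 121), (323, 72), (324, 44), (325, 45), (326, 47), (327, 48), (328, 47), (329, 46), (330, 47), (331, 45), (332, 58), (333, 77), (334, 74), (335, 74), (336, 73), (337, 73), (338, 75), (339, 74), (340, 74), (341, 75), (342, 74), (343, 75), (344, 76), (345, 72), (346, 58), (347, 50), (348, 43), (349, 35)]
[]
```

View pics/w2z.png

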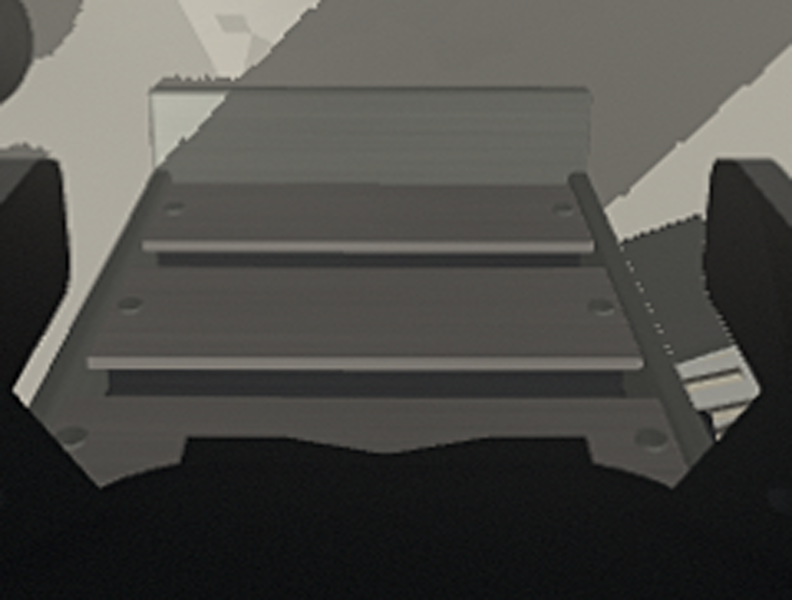

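```bash
python3 - <<'E'
from fit import *
f=r.grab_frame('wrist');d=np.load('w1.npz');CT=d['CT']
C=Tm(466,-189.5,-.955)
pts=np.array([[22,-7,130],[22,7,130],[-50,-7,130],[-50,7,130],[62,-40,118],[62,40,118],[50,-55,94],[50,55,94]])
print(proj(f,pts@C[:3,:3].T+C[:3,3],CT).round(1).tolist())
im=cv2.resize(d['c'][0:140,220:420],None,fx=4,fy=4,interpolation=cv2.INTER_CUBIC)[:,:,::-1].copy()
for p in (proj(f,pts@C[:3,:3].T+C[:3,3],CT)-[220,0]+.5)*4: cv2.circle(im,tuple(int(a) for a in p),3,(0,0,255),-1)
cv2.imwrite('pics/w1c.png',im)
E
python3 tgt.py 445.5 -161 190 2.187
```

```text
[[306.2, 58.0], [329.3, 58.6], [308.8, -79.1], [333.8, -78.3], [256.6, 123.5], [375.3, 126.7], [241.7, 105.3], [391.0, 109.5]]
t 4.55 tcp [ 530.9 -277.   268.8] rot [-3.141e+00 -2.000e-03  2.216e+00] shift [14.38  0.16  7.91] roll 1.7 F [-0.6  0.5 -0.9] op 0.999
```

View pics/w1c.png

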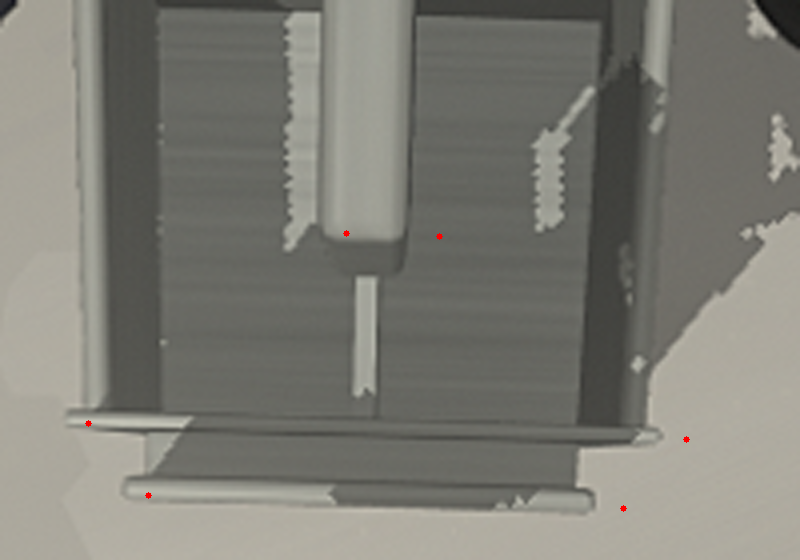

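```bash
python3 tgt.py 443 -160.5 87 2.187
```

```text
t 4.55 tcp [ 530.9 -277.   268.8] rot [-3.141e+00 -2.000e-03  2.216e+00] shift [ 1.455e+01 -1.000e-02  1.822e+01] roll 1.7 F [-0.6  0.5 -0.9] op 0.999
```

Request:
drive_tool --moves '[[0,[6,0,3],1.7],[0,[12,0,6],1.7],[0,[14.5,0,8],1.7],[0,[14.5,0,12],1.7],[0,[14.5,0,16],1.7],[0,[14.5,0,18.2],1.7],[0,[14.5,0,18.2],1.7]]' --grip_force 20

```text
clock: 5.42
eef_pos: [441.2, -160.0, 84.9]
tcp_rot: [-3.138, -0.007, 2.187]
contact_force: [0.3, -0.4, 0.9]
opening: 0.999
```

```bash
python3 - <<'E'
from h import *
f=r.grab_frame('top');save(f,'t2')
cv2.imwrite('pics/t2z.png',cv2.resize(f['color'][170:290,220:380],None,fx=4.5,fy=4.5,interpolation=cv2.INTER_CUBIC)[:,:,::-1])
E
python3 tgt.py 443 -160.5 87 2.187
```

```text
t 5.47 tcp [ 442.3 -160.4   86.2] rot [-3.14  -0.005  2.187] shift [-0.04  0.05 -0.08] roll -0.0 F [-0.6 -0.3 -0.7] op 1.002
```

View pics/t2z.png

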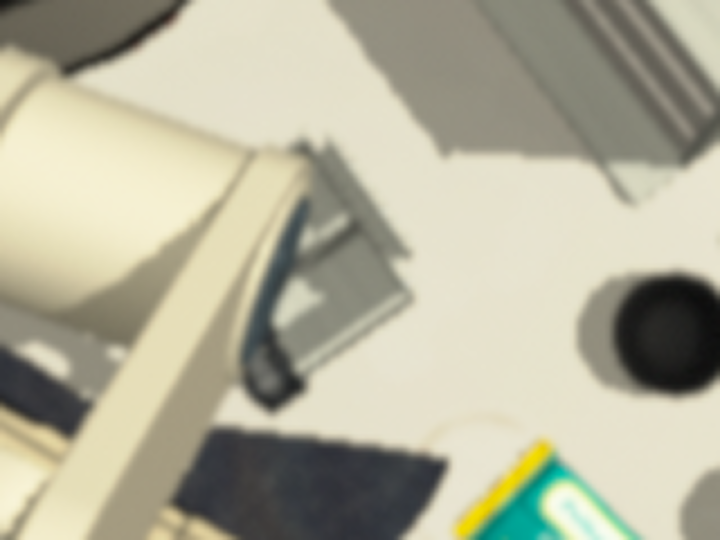

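Request:
drive_tool --moves '[[1,[0,0,0],0],[1,[0,0,0],0],[1,[0,0,0],0],[1,[0,0,0],0],[1,[0,0,0],0]]' --grip_force 20

```text
clock: 6.1
eef_pos: [442.0, -160.3, 86.2]
tcp_rot: [-3.139, -0.005, 2.187]
contact_force: [-2.2, -0.5, 1.8]
opening: 0.161
```

```bash
python3 tgt.py 443 -160.5 87 2.187
```

```text
t 6.1 tcp [ 442.  -160.3   86.2] rot [-3.139 -0.005  2.187] shift [-0.07  0.07 -0.08] roll -0.0 F [-2.2 -0.5  1.8] op 0.161
```

Request:
drive_tool --moves '[[1,[0,0,-2],0],[1,[0,0,-5],0],[1,[0,0,-9],0],[1,[0,0,-12],0],[1,[0,0,-12],0],[1,[0,0,-12],0]]' --grip_force 20

```text
clock: 6.85
eef_pos: [441.8, -160.3, 205.0]
tcp_rot: [-3.138, -0.007, 2.186]
contact_force: [-0.3, -0.7, -2.9]
opening: 0.159
```

```bash
python3 - <<'E'
from h import *
s=r.sense();print(s['wrist_torque'])
f=r.grab_frame('wrist');save(f,'w3')
f=r.grab_frame('scene');save(f,'s3')
cv2.imwrite('pics/s3z.png',cv2.resize(f['color'][130:290,210:410],None,fx=3.7,fy=3.7,interpolation=cv2.INTER_CUBIC)[:,:,::-1])
E
python3 tgt.py 443 -160.5 87 2.187
```

```text
[ 0.08320813  0.07770863 -0.03745722]
t 6.95 tcp [ 441.6 -160.3  204.6] rot [-3.138 -0.007  2.187] shift [-0.19  0.15 11.76] roll -0.0 F [-0.2 -0.5 -3.9] op 0.161
```

View pics/s3z.png

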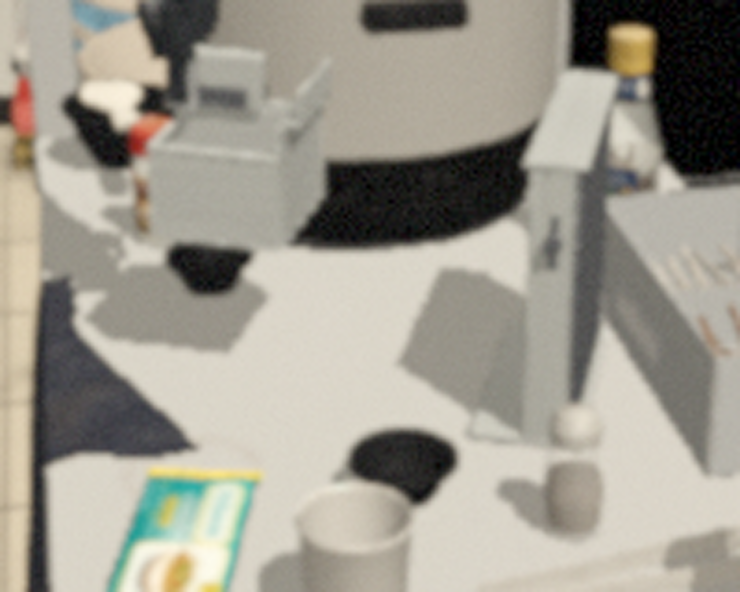

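View pics/w3.png

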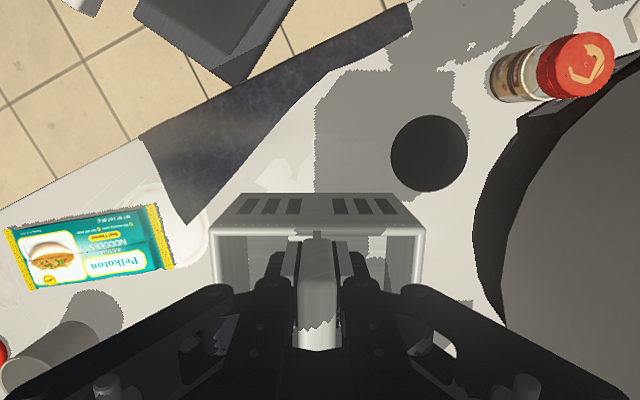

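```bash
cat > tilt.py <<'E'
from fit import *
def pose(s,g,tilt,dy=0):
    """g: grip point (x,z) in caddy; tilt front-up rad."""
    yaw=s['tcp_rot'][2]-np.pi
    P=np.array(s['eef_pos'])+[0,0,19]
    T=Tm(0,0,yaw,0,tilt)
    T[:3,3]=P-T[:3,:3]@np.array([g[0],dy,g[1]])
    return T
def fittilt(views,s,g0,t0):
    def c(v):
        T=pose(s,(v[1]*10,v[2]*10),v[0]/10,v[3]*10);T0=T
        e=0
        for f,m,CT in views:
            f=dict(f)
            if CT is not None:f['pose']=CT
            e+=np.abs(render(f,CADDY,T)-m).sum()/m.sum()
        return e+.002*((v[1]*10-g0[0])/3)**2+.002*((v[2]*10-g0[1])/3)**2+.002*(v[3]*10/3)**2
    best=None
    for t in t0:
        o=minimize(c,[t*10,g0[0]/10,g0[1]/10,0],method='Nelder-Mead',options=dict(xatol=.01,fatol=1e-4,initial_simplex=np.array([[t*10,g0[0]/10,g0[1]/10,0]]+[[t*10+(2 if i==0 else 0),g0[0]/10+(.4 if i==1 else 0),g0[1]/10+(.4 if i==2 else 0),.3 if i==3 else 0] for i in range(4)])))
        if best is None or o.fun<best.fun:best=o
    v=best.x
    return np.degrees(v[0]/10),v[1]*10,v[2]*10,v[3]*10,best.fun
def corners(s,g,tilt,dy=0):
    """tip, bend, base corner, back-bottom in rack frame"""
    T=pose(s,g,tilt,dy)
    Rk=RK()
    pts=np.array([[60,0,118,1],[50,0,90,1],[62,0,90,1],[50,0,0,1],[-50,0,0,1],[g[0],dy,g[1],1]]).T
    return (np.linalg.inv(Rk)@T@pts)[:3].T
def RK(): return Tm(601.5,-377.5,-.926)
def look(g=(-37,106),t0=(0,.4,.8),name=None,cams=('scene',)):
    s=r.sense();vs=[]
    for c in cams:
        f=r.grab_frame(c)
        if name:
            save(f,name+'_'+c)
        o=r.outline_of('caddy',c)
        print(c,[(round(d['score'],2),d['mask'].sum(),np.round(d['at'])) for d in o][:2])
        if o: vs.append((f,o[0]['mask'].astype(float),None))
    v=fittilt(vs,s,g,t0);print('t',s['clock'],'tilt',np.round(v,2),'F',s['contact_force'].round(1),'M',s['wrist_torque'].round(2))
    print(corners(s,v[1:3],np.radians(v[0]),v[3]).round(1).tolist())
    return v,vs,s
E
python3 - <<'E'
from tilt import *
look()
E
```

```text
scene [(0.91, np.int64(2011), array([274., 173.]))]
t 6.95 tilt [  1.1  -37.12 103.32  -0.19   0.12] F [-0.2 -0.5 -3.9] M [ 0.12  0.04 -0.02]
[[-172.4, 0.1, 236.4], [-182.9, 0.4, 208.6], [-170.9, 0.1, 208.4], [-184.6, 0.5, 118.6], [-284.6, 3.4, 120.6], [-269.7, 2.7, 223.6]]
```

Request:
drive_tool --moves '[[1,[-3,-0.3,-4],-1.7],[1,[-8,-0.3,-8],-1.7],[1,[-13,-0.3,-8],-1.7],[1,[-16,-0.3,-8],-1.7],[1,[-16.5,-0.3,-8],-1.7],[1,[-16.5,-0.3,-8],-1.7]]' --grip_force 20

```text
clock: 7.8
eef_pos: [534.7, -296.7, 282.6]
tcp_rot: [-3.138, -0.009, 2.216]
contact_force: [-0.3, 0.1, -3.4]
opening: 0.16
```

Run:
```python
from tilt import *
v,vs,s=look((-37,104),(0,.2),'p4')
f=vs[0][0]
cv2.imwrite('pics/s4z.png',cv2.resize(f['color'][110:250,270:430],None,fx=4.4,fy=4.4,interpolation=cv2.INTER_CUBIC)[:,:,::-1])
print(s['eef_pos'],s['tcp_rot'])
```

```text
scene [(0.8, np.int64(2061), array([331., 150.]))]
t 7.8 tilt [ 6.2900e+00 -3.7670e+01  1.0302e+02  8.0000e-02  1.3000e-01] F [-0.3  0.1 -3.4] M [0.1  0.04 0.  ]
[[-6.0, -4.9, 305.8], [-19.0, -4.9, 279.0], [-7.1, -4.9, 277.7], [-28.9, -4.9, 189.6], [-128.3, -4.9, 200.5], [-104.7, -4.8, 301.6]]
[ 534.68277849 -296.68368745  282.59837817] [-3.13753486 -0.00941271  2.21594235]
```

View pics/s4z.png

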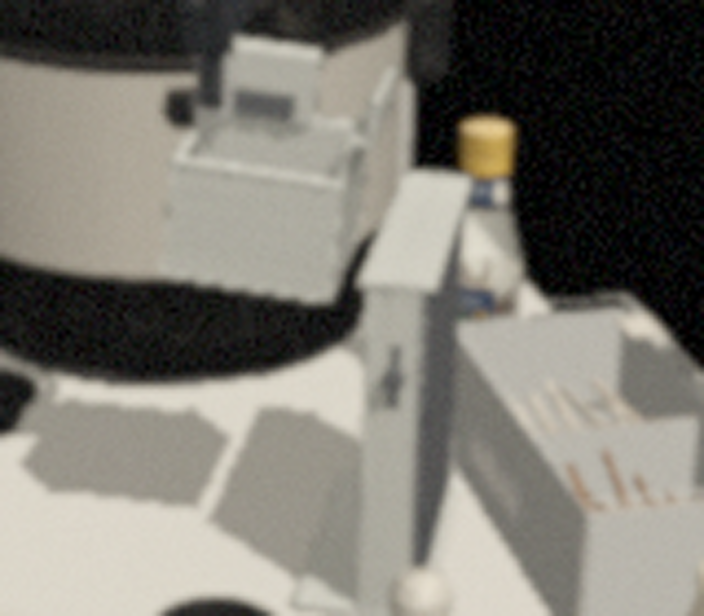

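Request:
drive_tool --moves '[[1,[-1.5,0,0],0],[1,[-2.5,0,-0.2],0],[1,[-3.5,0,-0.5],0],[1,[-4.3,0,-0.8],0],[1,[-5,0,-1],0],[1,[-5,0,-1],0]]' --grip_force 20

```text
clock: 8.65
eef_pos: [565.1, -336.2, 295.1]
tcp_rot: [-3.139, -0.008, 2.216]
contact_force: [-3.8, 5.3, 6.8]
opening: 0.161
```

Run:
```python
from tilt import *
v,vs,s=look((-37.5,104),(.2,.5),'p5')
f=vs[0][0]
cv2.imwrite('pics/s5z.png',cv2.resize(f['color'][110:250,270:430],None,fx=4.4,fy=4.4,interpolation=cv2.INTER_CUBIC)[:,:,::-1])
print(s['eef_pos'],s['tcp_rot'])
```

```text
scene []
t 8.65 tilt [ 11.46 -37.5  104.     0.     0.  ] F [-3.8  5.3  6.8] M [ 1.01  0.89 -0.07]
[[43.4, -4.1, 308.4], [28.1, -4.1, 283.0], [39.8, -4.1, 280.6], [10.2, -4.1, 194.7], [-87.8, -4.2, 214.6], [-54.9, -4.2, 314.1]]Traceback (most recent call last):
  File "<stdin>", line 3, in <module>
IndexError: list index out of range
```

Run:
```python
from tilt import *
f=cv2.imread('pics/p5_scene.png')
cv2.imwrite('pics/s5z.png',cv2.resize(f[90:230,270:430],None,fx=4.4,fy=4.4,interpolation=cv2.INTER_CUBIC))
s=r.sense()
for t in(15,20,25,30):
  F=r.grab_frame('scene') if t==15 else F
  m=render(F,CADDY,pose(s,(-37.5,104),np.radians(t)))
  c,_=cv2.findContours((m>.5).astype(np.uint8),0,2);g=f.copy()
  big=cv2.resize(g[90:230,270:430],None,fx=4.4,fy=4.4,interpolation=cv2.INTER_CUBIC)
  cc=[((k-[270,90]+.5)*4.4).astype(int) for k in c];cv2.drawContours(big,cc,-1,(0,0,255),1)
  cv2.imwrite(f'pics/s5_{t}.png',cv2.resize(big,None,fx=.55,fy=.55))
a=[cv2.imread(f'pics/s5_{t}.png') for t in(15,20,25,30)]
cv2.imwrite('pics/s5q.png',np.vstack([np.hstack(a[:2]),np.hstack(a[2:])])[:600])
```

```text
(no output)
```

View pics/s5z.png

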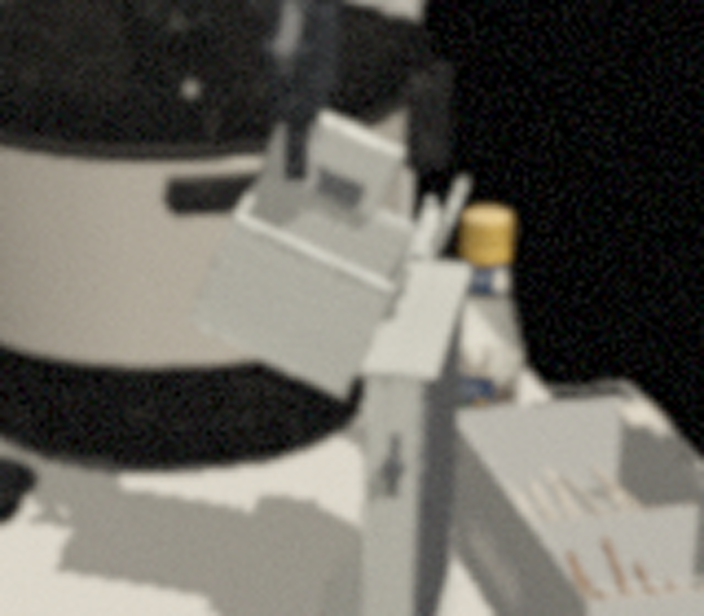

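View pics/s5q.png

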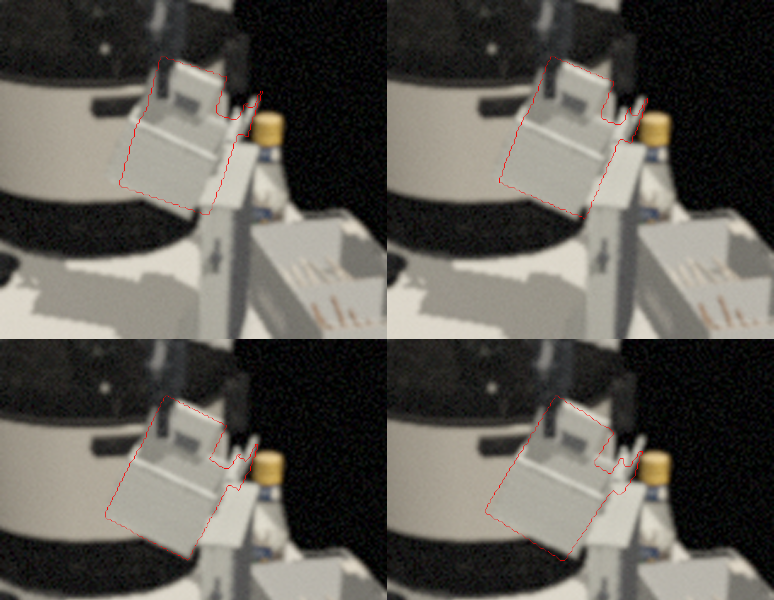

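Request:
drive_tool --moves '[[1,[-0.9,0,-0.2],0],[1,[-1.8,0,-0.4],0],[1,[-2.7,0,-0.6],0],[1,[-3.6,0,-0.8],0],[1,[-3.7,0,-0.8],0]]' --grip_force 20

```text
clock: 9.43
eef_pos: [587.8, -366.2, 303.7]
tcp_rot: [-3.139, -0.008, 2.216]
contact_force: [-3.2, 3.5, 7.4]
opening: 0.161
```

```bash
cat > cmp.py <<'E'
from tilt import *
import sys
def cmp(name,ts,g=(-37.5,104),x0=270,y0=90,cam='scene',w=160,h=140):
    s=r.sense();F=r.grab_frame(cam);save(F,name);f=F['color'][:,:,::-1];a=[]
    print('t',s['clock'],s['eef_pos'].round(1),np.round(s['tcp_rot'],3),'F',s['contact_force'].round(1),'M',s['wrist_torque'].round(2))
    for t in ts:
      m=render(F,CADDY,pose(s,g,np.radians(t)))
      c,_=cv2.findContours((m>.5).astype(np.uint8),0,2)
      k=390/w
      big=cv2.resize(f[y0:y0+h,x0:x0+w],None,fx=k,fy=k,interpolation=cv2.INTER_CUBIC)
      cv2.drawContours(big,[((q-[x0,y0]+.5)*k).astype(int) for q in c],-1,(0,0,255),1);a.append(big)
      print(t,dict(zip(('tip','bend','base','bb','fb','G'),corners(s,g,np.radians(t)).round(1)[:,[0,2]].tolist())))
    H=290
    a=[x[:H] for x in a]
    cv2.imwrite('pics/'+name+'q.png',np.vstack([np.hstack(a[:2]),np.hstack(a[2:])]))
if __name__=='__main__': cmp(sys.argv[1],[float(x) for x in sys.argv[2:6]],x0=int(sys.argv[6]),y0=int(sys.argv[7]))
E
python3 cmp.py p6 38 42 46 50 270 90
```

```text
t 9.425 [ 587.8 -366.2  303.7] [-3.139 -0.008  2.216] F [-3.2  3.5  7.4] M [ 0.72  0.95 -0.05]
38.0 {'tip': [68.2, 273.7], 'bend': [43.1, 257.8], 'base': [52.5, 250.4], 'bb': [-12.3, 186.8], 'fb': [-91.1, 248.4], 'G': [-17.2, 322.7]}
42.0 {'tip': [64.6, 267.8], 'bend': [38.4, 253.7], 'base': [47.3, 245.7], 'bb': [-21.8, 186.8], 'fb': [-96.1, 253.7], 'G': [-17.2, 322.7]}
46.0 {'tip': [60.6, 262.2], 'bend': [33.5, 250.0], 'base': [41.8, 241.4], 'bb': [-31.3, 187.5], 'fb': [-100.7, 259.4], 'G': [-17.2, 322.7]}
50.0 {'tip': [56.2, 257.0], 'bend': [28.3, 246.6], 'base': [36.0, 237.4], 'bb': [-40.7, 188.8], 'fb': [-104.9, 265.4], 'G': [-17.2, 322.7]}
```

View pics/p6q.png

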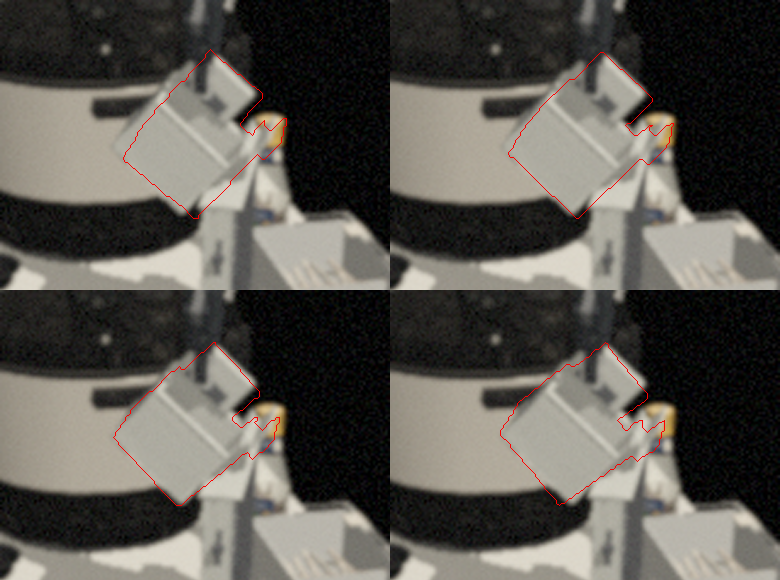

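Request:
drive_tool --moves '[[1,[0,0,0],0],[1,[0,0,0],0],[1,[1,0,-1],0],[1,[3,0,-2.5],0],[1,[7,0,-1.5],0],[1,[9,0,2],0],[1,[9,0,6],0],[1,[9,0,10],0],[1,[9,0,11.9],0],[1,[9,0,11.9],0]]' --grip_force 110

```text
clock: 10.72
eef_pos: [532.4, -293.5, 184.7]
tcp_rot: [-3.138, -0.009, 2.216]
contact_force: [-1.1, 0.3, -2.7]
opening: 0.152
```

```bash
python3 cmp.py p7 42 45 48 51 250 130
python3 - <<'E'
from tilt import *
look((-37.5,104),(.7,.8))
E
```

```text
t 10.725 [ 532.4 -293.5  184.7] [-3.138 -0.009  2.216] F [-1.1  0.3 -2.7] M [-0.06 -0.05  0.  ]
42.0 {'tip': [-26.9, 148.8], 'bend': [-53.0, 134.7], 'base': [-44.1, 126.7], 'bb': [-113.2, 67.8], 'fb': [-187.6, 134.7], 'G': [-108.7, 203.7]}
45.0 {'tip': [-29.8, 144.6], 'bend': [-56.7, 131.9], 'base': [-48.2, 123.4], 'bb': [-120.3, 68.3], 'fb': [-191.1, 139.0], 'G': [-108.7, 203.7]}
48.0 {'tip': [-33.0, 140.6], 'bend': [-60.5, 129.3], 'base': [-52.5, 120.4], 'bb': [-127.4, 69.1], 'fb': [-194.3, 143.4], 'G': [-108.7, 203.7]}
51.0 {'tip': [-36.4, 136.7], 'bend': [-64.5, 126.9], 'base': [-56.9, 117.5], 'bb': [-134.4, 70.2], 'fb': [-197.4, 147.9], 'G': [-108.7, 203.7]}
scene [(0.8, np.int64(1970), array([310., 184.]))]
t 10.775 tilt [ 42.2  -28.66 106.02  -3.04   0.15] F [ 0.6  0.6 -3. ] M [-0.06 -0.04 -0.01]
[[-34.1, -1.3, 154.3], [-60.3, -1.3, 140.3], [-51.4, -1.3, 132.2], [-120.7, -1.3, 73.6], [-194.8, -1.4, 140.8], [-107.8, -4.4, 205.0]]
```

View pics/p7q.png

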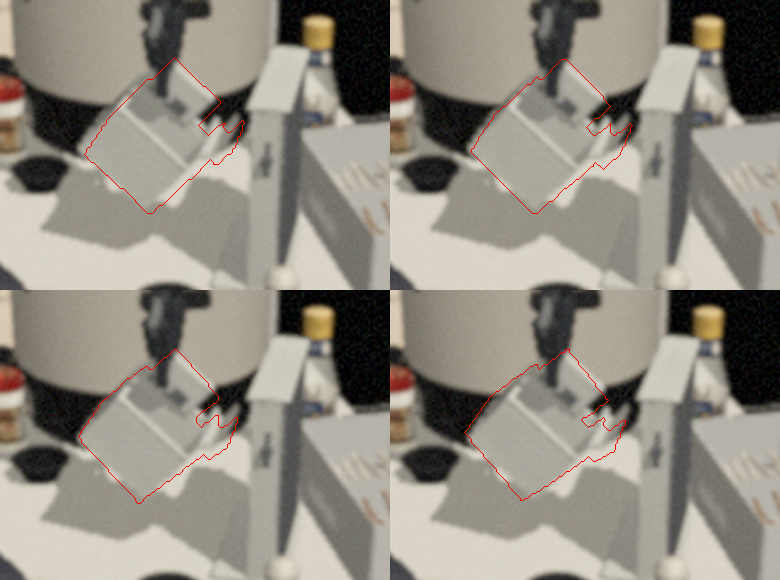

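Run:
```python
from tilt import *
s=r.sense()
F=r.grab_frame('scene');T=r.grab_frame('top');save(T,'p7top')
pp={}
for n in('lip_tip','bend','handle','groove'):
    for c in('scene','top'):
        o=r.spot_point(n,c);print(n,c,[(np.round(d['at'],1),round(d['score'],2)) for d in o[:2]]);
        if o: pp[n,c]=o[0]['at']
for n in('lip_tip','bend','groove'):
    if (n,'scene') in pp and (n,'top') in pp:
        p,e=tri(F,pp[n,'scene'],T,pp[n,'top']);print(n,p.round(1),e,(np.linalg.inv(RK())@np.r_[p,1]).round(1))
ms=r.outline_of('caddy','scene')[0]['mask'].astype(float);mt=r.outline_of('caddy','top')
print([(d['score'],d['mask'].sum()) for d in mt])
cv2.imwrite('pics/p7t.png',cv2.resize(T['color'][120:270,230:400],None,fx=4,fy=4,interpolation=cv2.INTER_CUBIC)[:,:,::-1])
v=fittilt([(F,ms,None)],s,(-37.5,104),(.7,.85));print(np.round(v,2))
t=v
m=render(F,CADDY,pose(s,v[1:3],np.radians(v[0]),v[3]))
big=cv2.resize(F['color'][130:250,250:400],None,fx=5,fy=5,interpolation=cv2.INTER_CUBIC)[:,:,::-1].copy()
for mm,col in((m,(0,0,255)),(ms,(0,255,0))):
    c,_=cv2.findContours((mm>.5).astype(np.uint8),0,2);cv2.drawContours(big,[((q-[250,130]+.5)*5).astype(int) for q in c],-1,col,1)
cv2.imwrite('pics/p7f.png',big)
```

```text
lip_tip scene [(array([347.9, 181.1]), 0.86)]
lip_tip top []
bend scene [(array([335.5, 184.8]), 0.65)]
bend top [(array([343.1, 182.4]), 0.92)]
handle scene [(array([320.1, 158.2]), 0.87)]
handle top [(array([323.9, 189.1]), 0.57)]
groove scene [(array([359.4, 186.5]), 0.89)]
groove top [(array([366.1, 245.2]), 0.22)]
bend [ 564.4 -338.1  148.3] 10.358340637809663 [-53.8  -6.  148.3   1. ]
groove [ 459.8 -433.3  197. ] 126.5775344596083 [ -40.6 -146.8  197.     1. ]
[(0.86, np.int64(1210)), (0.58, np.int64(152))]
[ 41.68 -28.05 106.    -2.3    0.15]
```

View pics/p7f.png

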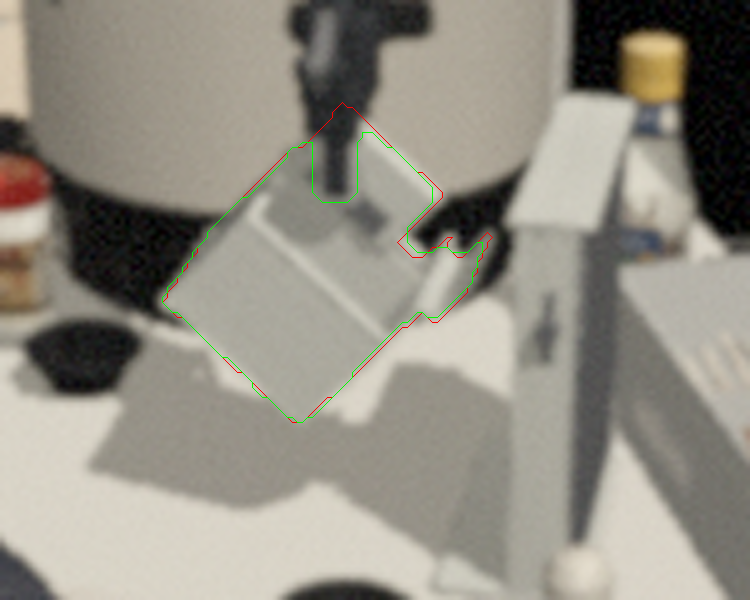

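View pics/p7t.png

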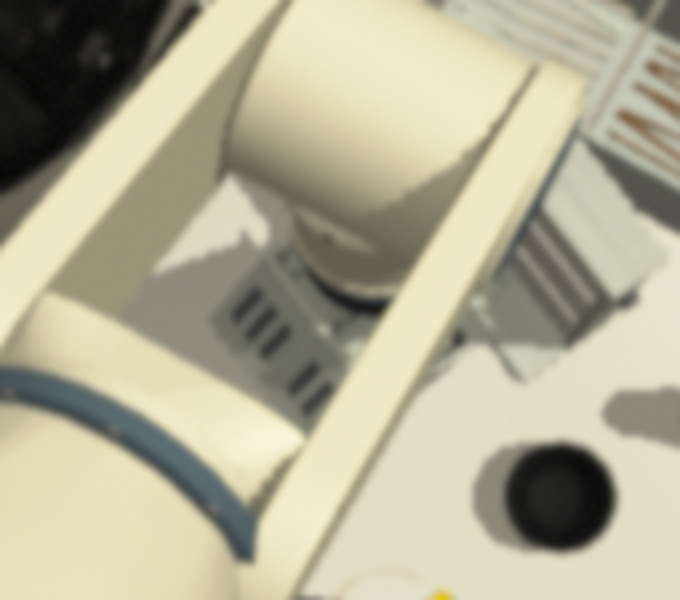

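```bash
cat >> tilt.py <<'E'
def fit2(F,ms,s,t0,g0,pr=4.,occ=None):
    W=np.ones((400,640))
    if occ is not None: x0,x1,y0,y1=occ;W[y0:y1,x0:x1]=0
    def c(v):
        T=pose(s,(v[1]*10,v[2]*10),v[0]/10,v[3]*10)
        return (np.abs(render(F,CADDY,T)-ms)*W).sum()/ms.sum()+.01*(v[3]*10/pr)**2
    best=None
    for t in t0:
        x=np.array([t*10,g0[0]/10,g0[1]/10,0])
        o=minimize(c,x,method='Nelder-Mead',options=dict(xatol=.01,fatol=1e-4,initial_simplex=np.vstack([x]+[x+d for d in np.diag([1,.5,.5,.3])])))
        if best is None or o.fun<best.fun:best=o
    v=best.x;return np.degrees(v[0]/10),v[1]*10,v[2]*10,v[3]*10,best.fun
def locate(name,t0=(.7,.8),g0=(-28,106),crop=(250,130)):
    s=r.sense();F=r.grab_frame('scene');save(F,name)
    o=r.outline_of('caddy','scene');print('score',o[0]['score']);ms=o[0]['mask'].astype(float)
    q=proj(F,np.array(s['eef_pos'])+[0,0,19])[0].round().astype(int)
    v=fit2(F,ms,s,t0,g0,occ=(q[0]-9,q[0]+9,0,q[1]+12))
    print('t',s['clock'],'tcp',s['eef_pos'].round(1),'yaw',round(s['tcp_rot'][2],3),'F',s['contact_force'].round(1),'M',s['wrist_torque'].round(2),'fit',np.round(v,2))
    print(dict(zip(('tip','bend','base','bb','fb','G'),corners(s,v[1:3],np.radians(v[0]),v[3]).round(1).tolist())))
    m=render(F,CADDY,pose(s,v[1:3],np.radians(v[0]),v[3]));x0,y0=crop
    big=cv2.resize(F['color'][y0:y0+120,x0:x0+150],None,fx=5,fy=5,interpolation=cv2.INTER_CUBIC)[:,:,::-1].copy()
    for mm,col in((m,(0,0,255)),(ms,(0,255,0))):
        c,_=cv2.findContours((mm>.5).astype(np.uint8),0,2);cv2.drawContours(big,[((k-[x0,y0]+.5)*5).astype(int) for k in c],-1,col,1)
    cv2.imwrite('pics/'+name+'f.png',big)
    return v,s,F
E
python3 - <<'E'
from tilt import *
v,s,F=locate('p8')
o=r.outline_of('rack','scene');print([(d['score'],d['mask'].sum()) for d in o])
E
```

```text
score 0.97
t 11.475 tcp [ 532.8 -293.7  185.4] yaw 2.216 F [-0.2 -0.5 -3.5] M [-0.04 -0.07  0.01] fit [ 4.0390e+01 -2.5430e+01  1.0579e+02 -3.8000e-01  7.0000e-02]
{'tip': [-35.3, -4.1, 158.3], 'bend': [-61.0, -4.1, 143.5], 'base': [-51.9, -4.1, 135.7], 'bb': [-119.3, -4.2, 74.9], 'fb': [-195.5, -4.2, 139.7], 'G': [-108.2, -4.5, 204.4]}
[(0.7, np.int64(2370))]
```

View pics/p8f.png

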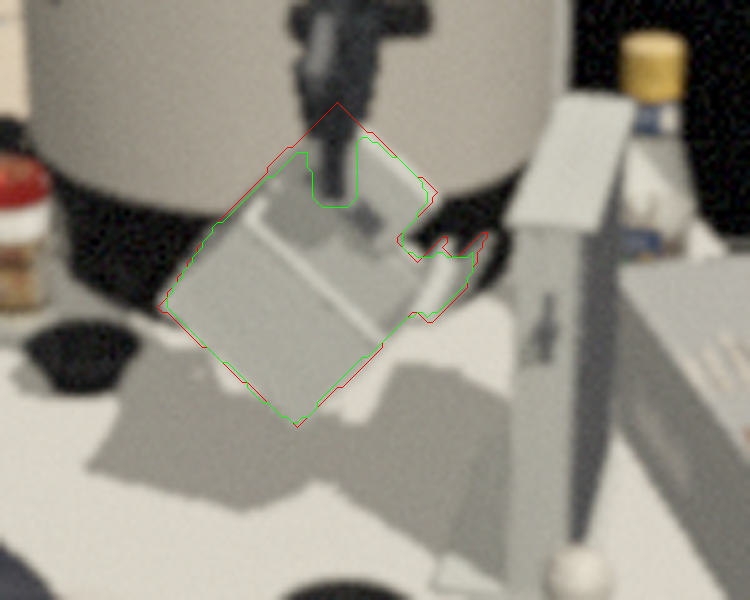

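Request:
drive_tool --moves '[[1,[-1.3,0,0.8],0],[1,[-2.6,0,1.5],0],[1,[-2.6,0,1.5],0],[1,[-3.1,0,1],0],[1,[-3.6,0,0.4],0],[1,[-3.9,0,0],0],[1,[-4.2,0,-0.4],0],[1,[-4.2,0,-0.4],0]]'

```text
clock: 12.62
eef_pos: [557.9, -326.9, 189.7]
tcp_rot: [-3.139, -0.009, 2.216]
contact_force: [-4.4, 4.9, 2.2]
opening: 0.147
```

Run:
```python
from tilt import *
v,s,F=locate('p9',crop=(260,130))
```

```text
score 0.96
t 12.625 tcp [ 557.9 -326.9  189.7] yaw 2.216 F [-4.4  4.9  2.2] M [0.71 0.63 0.03] fit [ 39.74 -25.16 104.39  -0.22   0.12]
{'tip': [7.5, -4.2, 164.7], 'bend': [-18.1, -4.2, 149.6], 'base': [-8.8, -4.2, 141.9], 'bb': [-75.6, -4.2, 80.4], 'fb': [-152.5, -4.3, 144.3], 'G': [-66.7, -4.5, 208.7]}
```

View pics/p9f.png

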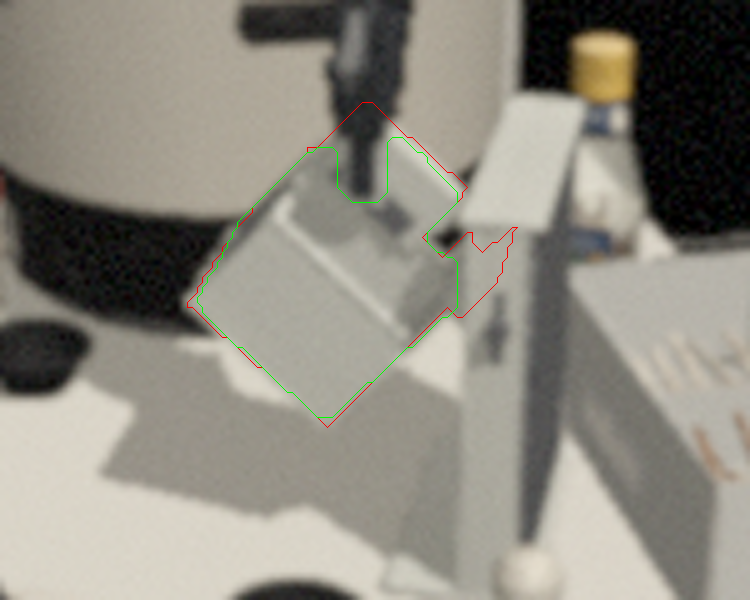

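Request:
drive_tool --moves '[[1,[0.2,0,-0.2],0],[1,[0.2,0,-0.2],0],[1,[-0.2,0,-0.6],0],[1,[-0.5,0,-1],0],[1,[-0.5,0,-1],0]]'

```text
clock: 13.35
eef_pos: [561.5, -331.5, 200.2]
tcp_rot: [-3.139, -0.007, 2.216]
contact_force: [1.2, 1.0, -4.6]
opening: 0.151
```

Run:
```python
from tilt import *
v,s,F=locate('p10',crop=(260,130))
```

```text
score 0.56
t 13.35 tcp [ 561.5 -331.5  200.2] yaw 2.216 F [ 1.2  1.  -4.6] M [-0.05 -0.01 -0.02] fit [ 40.4  -26.79 105.49  -0.57   0.13]
{'tip': [13.4, -3.7, 172.5], 'bend': [-12.4, -3.7, 157.7], 'base': [-3.3, -3.7, 149.9], 'bb': [-70.7, -3.8, 89.1], 'fb': [-146.9, -3.8, 153.9], 'G': [-60.8, -4.3, 219.2]}
```

Request:
drive_tool --moves '[[1,[-0.3,0,-0.4],0],[1,[-0.6,0,-0.7],0],[1,[-0.8,0,-0.9],0],[1,[-0.8,0,-0.9],0]]'

```text
clock: 13.95
eef_pos: [564.6, -336.1, 207.3]
tcp_rot: [-3.138, -0.013, 2.216]
contact_force: [-2.2, 4.3, -7.8]
opening: 0.152
```

Run:
```python
from tilt import *
v,s,F=locate('p11',crop=(260,130))
```

```text
score 0.74
t 13.95 tcp [ 564.6 -336.1  207.3] yaw 2.216 F [-2.2  4.3 -7.8] M [0.92 0.44 0.01] fit [ 40.9  -24.75 107.27  -0.59   0.12]
{'tip': [15.8, -3.9, 178.9], 'bend': [-10.1, -3.9, 164.3], 'base': [-1.0, -3.9, 156.4], 'bb': [-69.0, -4.0, 96.3], 'fb': [-144.6, -4.0, 161.7], 'G': [-55.3, -4.6, 226.3]}
```

View pics/p11f.png

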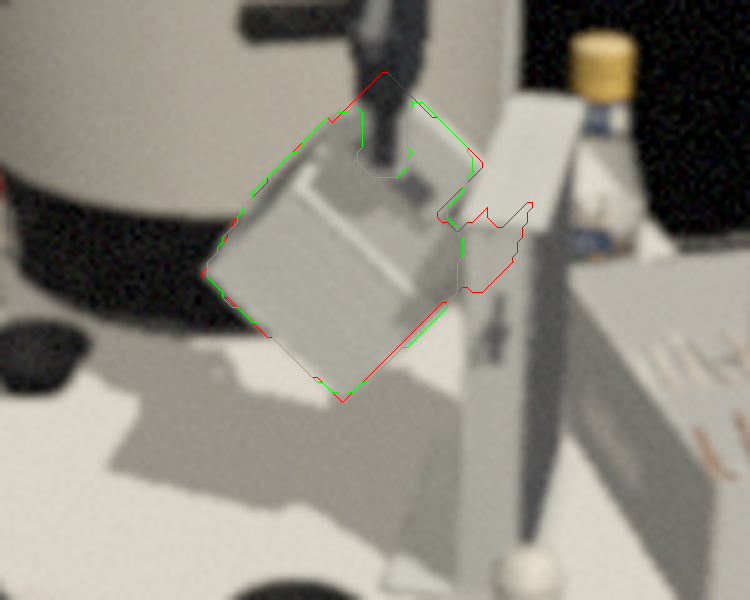

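Request:
drive_tool --moves '[[1,[0.1,0,0.1],0],[1,[-0.2,0,0.4],0],[1,[-0.5,0,0.6],0],[1,[-0.65,0,0.8],0],[1,[-0.65,0,0.8],0]]'

```text
clock: 14.68
eef_pos: [566.6, -338.1, 202.8]
tcp_rot: [-3.139, -0.019, 2.216]
contact_force: [-20.4, 23.1, 30.6]
opening: 0.151
```

Run:
```python
from tilt import *
v,s,F=locate('p12',g0=(-26,106),crop=(260,130))
```

```text
score 0.92
t 14.675 tcp [ 566.6 -338.1  202.8] yaw 2.216 F [-20.4  23.1  30.6] M [ 2.54  2.55 -0.08] fit [ 41.23 -25.34 106.88   0.74   0.14]
{'tip': [19.0, -4.9, 173.9], 'bend': [-6.9, -5.0, 159.5], 'base': [2.1, -5.0, 151.6], 'bb': [-66.3, -5.0, 91.8], 'fb': [-141.5, -5.0, 157.7], 'G': [-52.5, -4.2, 221.8]}
```

Request:
drive_tool --moves '[[1,[0.2,0,-0.3],0],[1,[0.3,0,-0.4],0]]'

```text
clock: 15.02
eef_pos: [564.8, -335.7, 207.1]
tcp_rot: [-3.139, -0.019, 2.216]
contact_force: [-0.4, 1.6, -4.4]
opening: 0.15
```

```bash
cat > wire.py <<'E'
from tilt import *
import itertools
def wire(name,v,s,F,x0,y0,k=6,w=130,h=100,rk=None):
    rk=RK() if rk is None else rk
    im=cv2.resize(F['color'][y0:y0+h,x0:x0+w],None,fx=k,fy=k,interpolation=cv2.INTER_CUBIC)[:,:,::-1].copy()
    T=pose(s,v[1:3],np.radians(v[0]),v[3])
    for B,t,col in [(b,T,(0,0,255)) for b in CADDY[:5]]+[(box(0,34,-90,90,0,219),rk,(255,0,0)),(box(0,5,-40,40,145,163),rk,(0,200,0)),(box(-40,0,-90,90,0,8),rk,(255,0,0))]:
        q=((proj(F,B@t[:3,:3].T+t[:3,3])-[x0,y0]+.5)*k).astype(int)
        for i,j in itertools.combinations(range(8),2):
            if bin(i^j).count('1')==1: cv2.line(im,tuple(q[i].tolist()),tuple(q[j].tolist()),col,1)
    cv2.imwrite('pics/'+name+'.png',im)
E
python3 - <<'E'
from wire import *
v,s,F=locate('p13',g0=(-26,106),crop=(260,130))
wire('p13w',v,s,F,290,120,rk=None)
wire('p13w2',v,s,F,290,120,rk=Tm(604.8,-372.4,-.928))
E
```

```text
score 0.63
t 15.025 tcp [ 564.8 -335.7  207.1] yaw 2.216 F [-0.4  1.6 -4.4] M [ 0.27  0.12 -0.03] fit [ 40.34 -24.61 105.29  -0.25   0.16]
{'tip': [17.2, -4.0, 181.1], 'bend': [-8.5, -4.0, 166.2], 'base': [0.6, -4.0, 158.4], 'bb': [-66.8, -4.0, 97.6], 'fb': [-143.0, -4.1, 162.3], 'G': [-55.5, -4.3, 226.1]}
```

View pics/p13w.png

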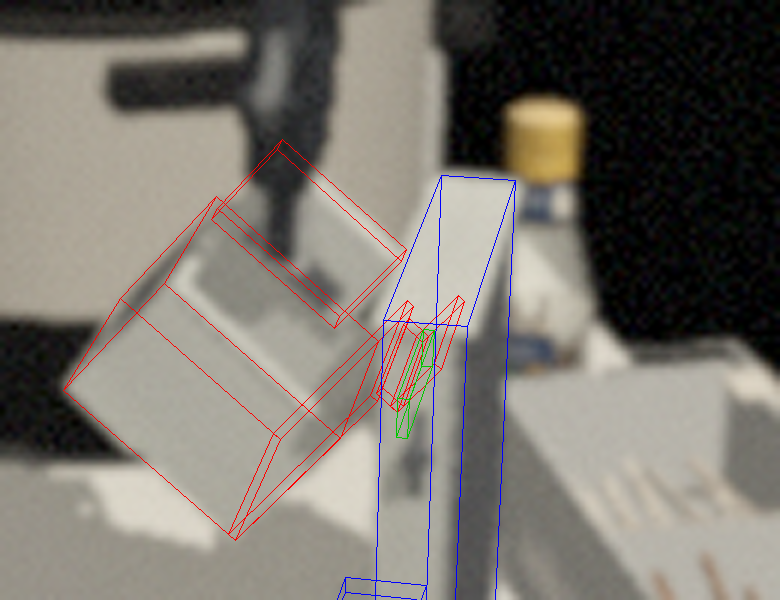

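View pics/p13w2.png

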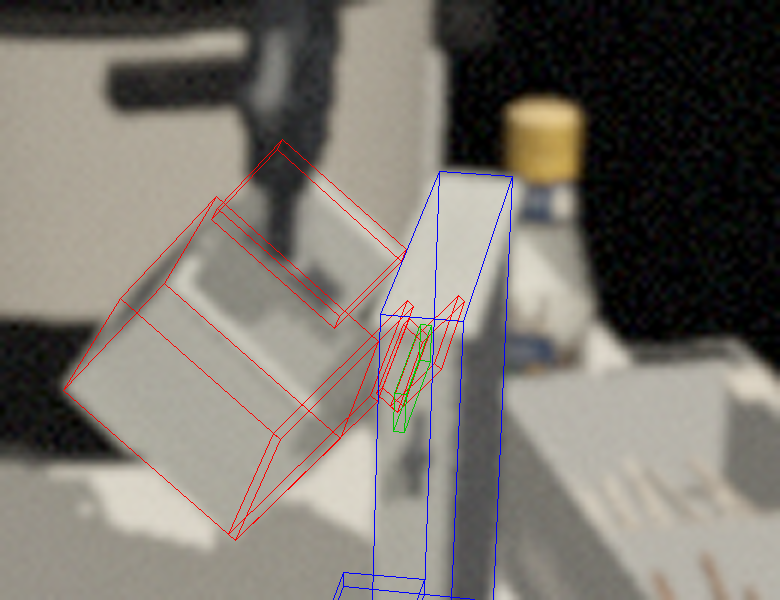

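Request:
drive_tool --moves '[[1,[0,0,0.4],0],[1,[0,0,0.8],0],[1,[0,0,0.8],0]]'

```text
clock: 15.5
eef_pos: [565.6, -336.4, 200.7]
tcp_rot: [-3.14, -0.016, 2.216]
contact_force: [-4.8, 5.7, 13.1]
opening: 0.151
```

Run:
```python
from wire import *
s=r.sense();print(s['clock'],s['eef_pos'],s['contact_force'],s['wrist_torque'],corners(s,(-31.5,106),np.radians(41)).round(1).tolist())
```

```text
15.5 [ 565.63711589 -336.35885183  200.70819872] [-4.82871147  5.67211126 13.05900936] [ 0.27234836  0.38930663 -0.07733442] [[22.5, -3.9, 168.7], [-3.4, -3.9, 154.2], [5.6, -3.9, 146.3], [-62.5, -3.9, 86.2], [-137.9, -4.0, 151.8], [-54.4, -3.9, 219.7]]
```

Request:
drive_tool --moves '[[1,[0,0,-0.5],0],[1,[0,0,-0.5],0],[1,[-0.3,0,-0.5],0],[1,[-0.5,0,-0.5],0],[1,[-0.5,0,-0.5],0]]'

```text
clock: 16.12
eef_pos: [566.5, -338.0, 204.0]
tcp_rot: [-3.138, -0.024, 2.216]
contact_force: [-8.0, 10.3, -3.3]
opening: 0.15
```

Run:
```python
from wire import *
s=r.sense();print(s['clock'],s['eef_pos'],s['contact_force'],s['wrist_torque'],corners(s,(-31.5,106),np.radians(41)).round(1).tolist())
v,s,F=locate('p14',g0=(-28,106),crop=(260,130))
```

```text
16.125 [ 566.53032372 -338.02806401  204.04448454] [-8.00651226 10.31711729 -3.27689037] [1.61407923 1.22611172 0.00434356] [[24.4, -4.2, 172.1], [-1.6, -4.2, 157.5], [7.5, -4.2, 149.6], [-60.6, -4.2, 89.6], [-136.1, -4.3, 155.2], [-52.6, -4.2, 223.0]]
score 0.85
t 16.125 tcp [ 566.5 -338.   204. ] yaw 2.216 F [-8.  10.3 -3.3] M [1.61 1.23 0.  ] fit [ 40.44 -24.96 105.59   0.17   0.12]
{'tip': [20.2, -4.4, 177.4], 'bend': [-5.6, -4.4, 162.6], 'base': [3.5, -4.4, 154.8], 'bb': [-64.0, -4.4, 94.1], 'fb': [-140.1, -4.4, 158.9], 'G': [-52.6, -4.2, 223.0]}
```

View pics/p14f.png

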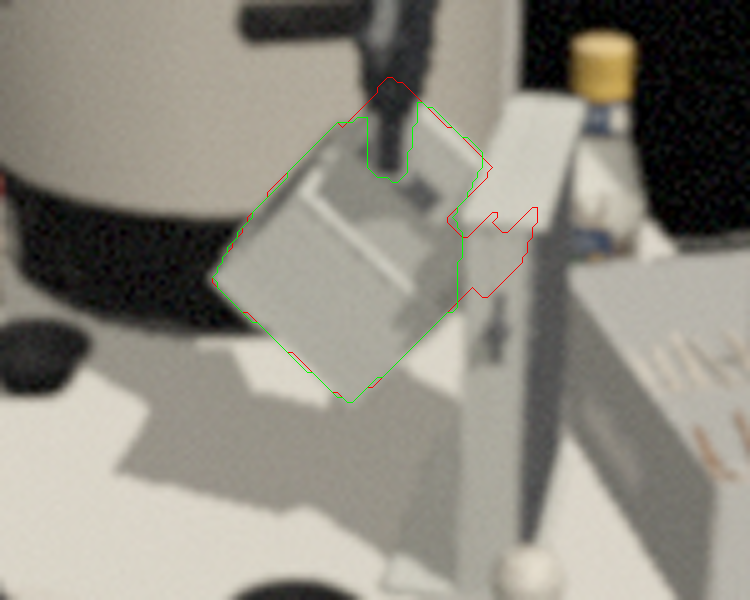

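```bash
cat > plan.py <<'E'
import numpy as np
def rect(x0,x1,z0,z1): return (x0,x1,z0,z1)
CD=[rect(50-4,50,0,94),rect(50,62,90,94),rect(58,62,90,118),rect(-50,22,86,130)]
def outline(q,n=1.0):
    x0,x1,z0,z1=q
    xs=np.linspace(x0,x1,max(2,int((x1-x0)/n)+1));zs=np.linspace(z0,z1,max(2,int((z1-z0)/n)+1))
    return np.vstack([np.c_[xs,0*xs+z0],np.c_[xs,0*xs+z1],np.c_[0*zs+x0,zs],np.c_[0*zs+x1,zs]])
CP=np.vstack([outline(q) for q in CD])
def sd(P,q):
    x0,x1,z0,z1=q
    dx=np.maximum(x0-P[:,0],P[:,0]-x1);dz=np.maximum(z0-P[:,1],P[:,1]-z1)
    return np.where((dx>0)|(dz>0),np.hypot(np.maximum(dx,0),np.maximum(dz,0)),np.maximum(dx,dz))
def clear(th,b,X,Z):
    s,c=np.sin(th),np.cos(th);M=np.array([[c,s],[-s,c]])
    RKs=[rect(X,X+5,0,Z),rect(X,X+5,Z+18,219),rect(X+29,X+34,0,219),rect(X,X+30,Z+42,219),rect(X+5,X+29,0,Z-18)]
    P=(CP-[50,90])@M.T+b
    d=min(sd(P,q).min() for q in RKs)
    for q in RKs[:2]:
        K=(outline(q,2.5)-b)@M+[50,90]
        d=min(d,min(sd(K,k).min() for k in CD))
    return d
if __name__=='__main__':
    X,Z=0,0+150
    prev=None
    for t in [50,46,41,38,35,32,29,26,23,20,15,10,5,0]:
        best=max(((clear(np.radians(t),(bx,bz),X,Z),bx,bz) for bx in np.arange(-14,3,.5) for bz in np.arange(Z-2,Z+20,.5)))
        feas=[(bx,bz) for bx in np.arange(-14,3,.5) for bz in np.arange(Z-2,Z+20,.5) if clear(np.radians(t),(bx,bz),X,Z)>-.01]
        f=np.array(feas)
        print(t,'best clr %.2f bx %.1f bz-Z %.1f'%(best[0],best[1]-X,best[2]-Z),'n',len(f),(f.min(0)-[X,Z],f.max(0)-[X,Z]) if len(f) else '')
E
python3 plan.py
```

```text
50 best clr 1.36 bx -14.0 bz-Z 10.5 n 52 (array([-14.,   4.]), array([-13.,  13.]))
46 best clr 2.71 bx -14.0 bz-Z 7.0 n 151 (array([-14. ,   3.5]), array([-9.5, 15. ]))
41 best clr 2.78 bx -8.0 bz-Z 11.0 n 256 (array([-14. ,   2.5]), array([-5.5, 17.5]))
38 best clr 3.44 bx -6.0 bz-Z 11.0 n 322 (array([-14.,   2.]), array([-3., 17.]))
35 best clr 4.13 bx -4.5 bz-Z 11.0 n 416 (array([-14.,   1.]), array([ 0. , 16.5]))
32 best clr 4.30 bx -4.0 bz-Z 10.5 n 490 (array([-14. ,   0.5]), array([ 2.5, 16. ]))
29 best clr 4.65 bx -2.5 bz-Z 9.5 n 461 (array([-14. ,  -0.5]), array([ 2.5, 16. ]))
26 best clr 4.97 bx -2.0 bz-Z 9.0 n 442 (array([-10. ,   2.5]), array([ 2.5, 15.5]))
23 best clr 5.09 bx -2.0 bz-Z 8.5 n 426 (array([-9.,  2.]), array([ 2.5, 15.5]))
20 best clr 4.67 bx -2.0 bz-Z 8.5 n 411 (array([-8.,  2.]), array([ 2.5, 15. ]))
15 best clr 3.91 bx -1.5 bz-Z 9.5 n 377 (array([-7. ,  1.5]), array([ 2.5, 14.5]))
10 best clr 3.10 bx -2.0 bz-Z 6.5 n 321 (array([-5.5,  1. ]), array([ 2. , 14.5]))
5 best clr 2.29 bx -2.0 bz-Z 3.5 n 249 (array([-4.5,  0.5]), array([ 1., 14.]))
0 best clr 2.00 bx -14.0 bz-Z 19.5 n 423 (array([-14.,  -2.]), array([ 0. , 19.5]))
```

Request:
drive_tool --moves '[[1,[0.2,0,0],0],[1,[0.15,0,0.35],0],[1,[0.35,0,0.6],0],[1,[0.5,0,0.8],0],[1,[0.6,0,1.1],0],[1,[0.6,0,1.2],0],[1,[0.6,0,1.2],0]]' --grip_force 20

```text
clock: 17.1
eef_pos: [564.7, -334.6, 197.2]
tcp_rot: [-3.14, -0.017, 2.216]
contact_force: [-8.6, 6.6, 29.0]
opening: 0.154
```

Run:
```python
from wire import *
v,s,F=locate('p15',t0=(.55,.7),g0=(-26,106),crop=(260,130))
```

```text
score 0.95
t 17.1 tcp [ 564.7 -334.6  197.2] yaw 2.216 F [-8.6  6.6 29. ] M [-0.13  0.7  -0.12] fit [ 36.52 -22.   106.03  -0.43   0.14]
{'tip': [16.7, -3.2, 177.0], 'bend': [-8.0, -3.2, 160.5], 'base': [1.6, -3.2, 153.3], 'bb': [-61.6, -3.2, 88.2], 'fb': [-142.0, -3.3, 147.7], 'G': [-56.4, -3.6, 216.2]}
```

View pics/p15f.png

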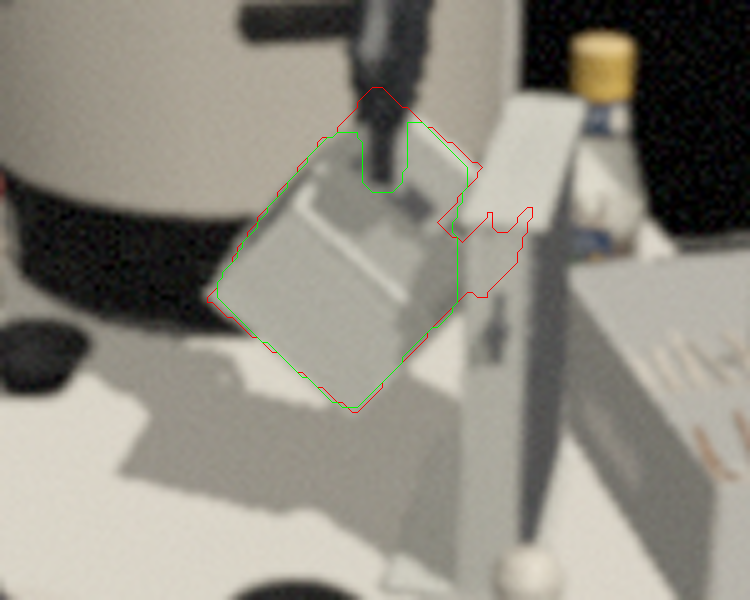

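Request:
drive_tool --moves '[[1,[0,0,-0.1],0],[1,[0,0,-0.1],0]]' --grip_force 20

```text
clock: 17.45
eef_pos: [565.0, -335.0, 198.3]
tcp_rot: [-3.141, -0.016, 2.216]
contact_force: [0.0, -0.5, -0.4]
opening: 0.15
```

Run:
```python
from wire import *
v,s,F=locate('p16',t0=(.55,.7),g0=(-26,106),crop=(260,130));print(s['opening'])
```

```text
score 0.68
t 17.45 tcp [ 565.  -335.   198.3] yaw 2.216 F [ 0.  -0.5 -0.4] M [-0.22 -0.29  0.01] fit [ 3.8230e+01 -2.3810e+01  1.0586e+02 -8.0000e-02  1.3000e-01]
{'tip': [17.5, -3.5, 174.9], 'bend': [-7.7, -3.5, 159.1], 'base': [1.7, -3.5, 151.7], 'bb': [-63.4, -3.5, 88.4], 'fb': [-142.0, -3.5, 150.3], 'G': [-55.9, -3.6, 217.3]}
0.15045153787398655
```

Request:
drive_tool --moves '[[0.83,[0,0,0],0],[0.83,[0,0,0],0]]' --grip_force 20

```text
clock: 17.8
eef_pos: [565.0, -334.9, 197.7]
tcp_rot: [-3.14, -0.016, 2.216]
contact_force: [-0.6, 0.4, 0.4]
opening: 0.168
```

Run:
```python
from wire import *
v,s,F=locate('p17',t0=(.55,.7),g0=(-26,106),crop=(260,130));print(s['opening'])
```

```text
score 0.94
t 17.8 tcp [ 565.  -334.9  197.7] yaw 2.216 F [-0.6  0.4  0.4] M [-0.    0.02 -0.02] fit [  5.7   -6.73 159.51  -0.81   0.21]
{'tip': [6.3, -2.7, 168.8], 'bend': [-6.5, -2.7, 141.9], 'base': [5.5, -2.7, 140.8], 'bb': [-15.4, -2.7, 52.4], 'fb': [-114.9, -2.8, 62.3], 'G': [-56.0, -3.6, 216.7]}
0.16782142261716917
```

View pics/p17f.png

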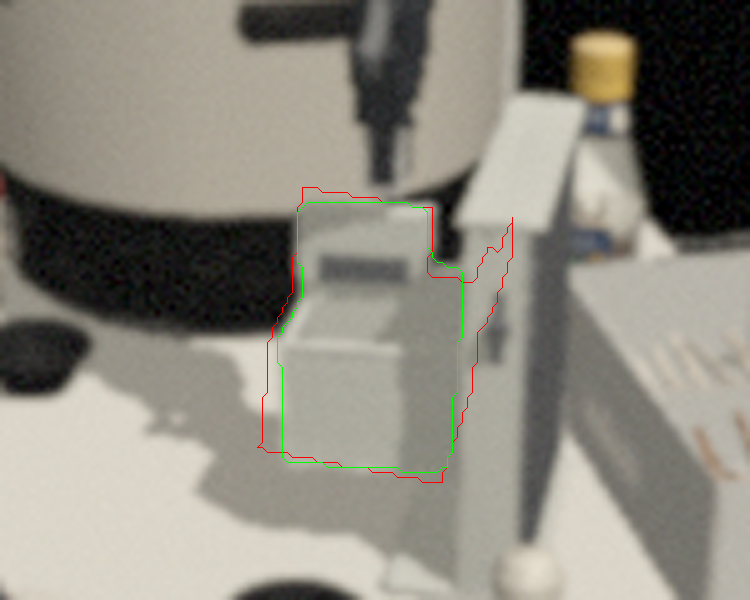

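```bash
cat > free.py <<'E'
from tilt import *
def freefit(F,ms,y=-4):
    Rk=RK()
    def T(v):
        A=np.eye(4);A[:3,:3]=R.from_euler('zy',[v[3]/10,v[2]/10]).as_matrix()
        A[:3,3]=np.array([v[0]*10,y,v[1]*10])-A[:3,:3]@[50,0,90];return Rk@A
    c=lambda v:np.abs(render(F,CADDY,T(v))-ms).sum()/ms.sum()
    best=None
    for x in(-10,0):
        for z in(142,150):
            x0=np.array([x/10,z/10,.3,0]);o=minimize(c,x0,method='Nelder-Mead',options=dict(xatol=.005,fatol=1e-4,initial_simplex=np.vstack([x0]+[x0+d for d in np.diag([.5,.5,.8,.5])])))
            if best is None or o.fun<best.fun:best=o
    v=best.x;return v[0]*10,v[1]*10,np.degrees(v[2]/10),np.degrees(v[3]/10),best.fun,render(F,CADDY,T(v))
if __name__=='__main__':
    import sys
    s=r.sense();print(s['clock'],s['eef_pos'].round(1),s['contact_force'].round(1),s['opening'])
    F=r.grab_frame('scene');o=r.outline_of('caddy','scene');ms=o[0]['mask'].astype(float)
    v=freefit(F,ms);print('bend x,z,tilt,yaw',np.round(v[:5],2))
    x0,y0=260,130
    big=cv2.resize(F['color'][y0:y0+120,x0:x0+150],None,fx=5,fy=5,interpolation=cv2.INTER_CUBIC)[:,:,::-1].copy()
    for mm,col in((v[5],(0,0,255)),(ms,(0,255,0))):
        c,_=cv2.findContours((mm>.5).astype(np.uint8),0,2);cv2.drawContours(big,[((k-[x0,y0]+.5)*5).astype(int) for k in c],-1,col,1)
    cv2.imwrite('pics/'+sys.argv[1]+'.png',big)
    T=r.grab_frame('top');cv2.imwrite('pics/'+sys.argv[1]+'t.png',cv2.resize(T['color'][120:270,270:440],None,fx=4,fy=4,interpolation=cv2.INTER_CUBIC)[:,:,::-1])
E
python3 free.py q1
```

```text
17.9 [ 565.  -334.9  197.8] [-0.1 -0.1  0.9] 0.1665439430551816
bend x,z,tilt,yaw [ -5.86 145.09   4.5    5.43   0.16]
```

View pics/q1.png

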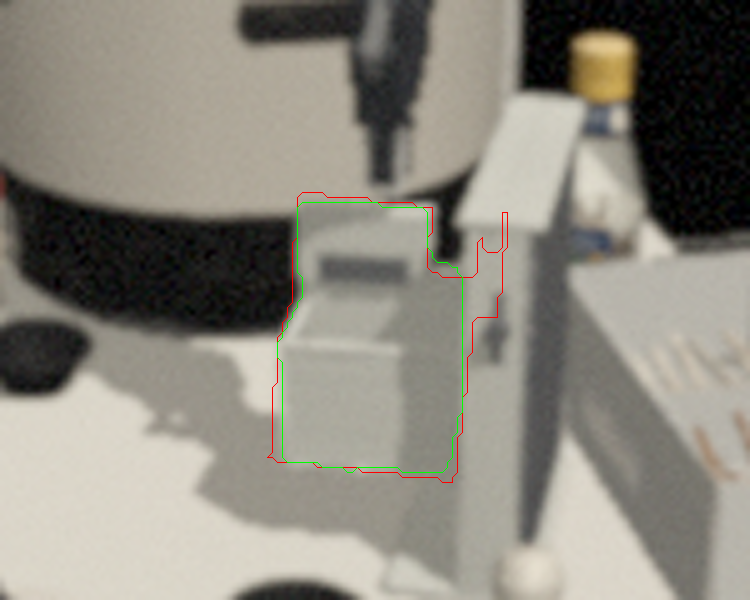

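View pics/q1t.png

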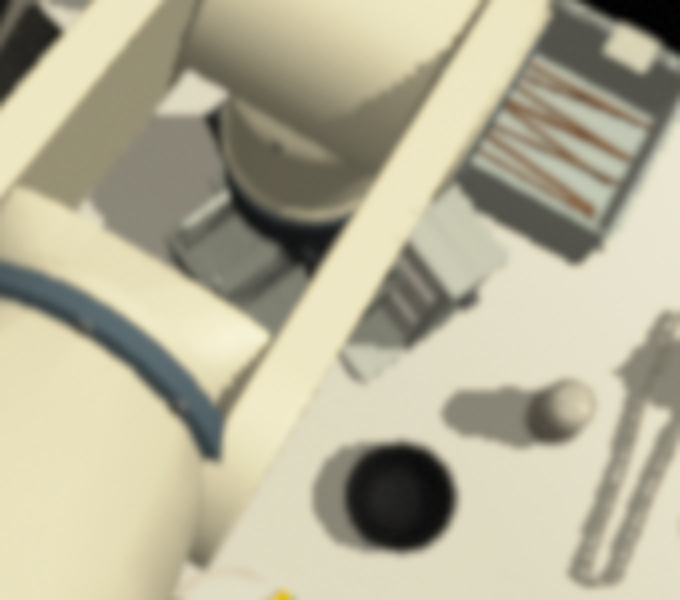

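Request:
drive_tool --moves '[[0.8,[0,0,-1],0],[0.8,[0,0,-4],0],[0.8,[2,0,-8],0],[0.8,[6,0,-10],0],[0.8,[8,0,-10],0],[0.8,[8,0,-10],0]]'

```text
clock: 18.8
eef_pos: [517.7, -271.6, 300.7]
tcp_rot: [-3.141, -0.015, 2.217]
contact_force: [-0.1, 0.1, 0.8]
opening: 0.197
```

```bash
python3 free.py q2
python3 - <<'E'
from fit import *
s=r.sense();f=r.grab_frame('wrist');save(f,'q2w')
print(s['clock'],s['eef_pos'])
F=r.grab_frame('scene')
cv2.imwrite('pics/q2s.png',cv2.resize(F['color'][130:250,260:410],None,fx=5,fy=5,interpolation=cv2.INTER_CUBIC)[:,:,::-1])
E
```

```text
18.8 [ 517.7 -271.6  300.7] [-0.1  0.1  0.8] 0.19710120236161138
bend x,z,tilt,yaw [ -4.66 145.95   4.23   6.01   0.18]
18.95 [ 518.46968638 -272.81223684  299.44647335]
```

View pics/q2w.png

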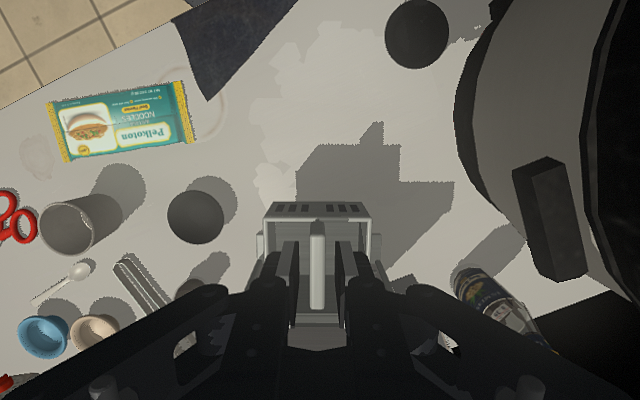

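View pics/q2s.png

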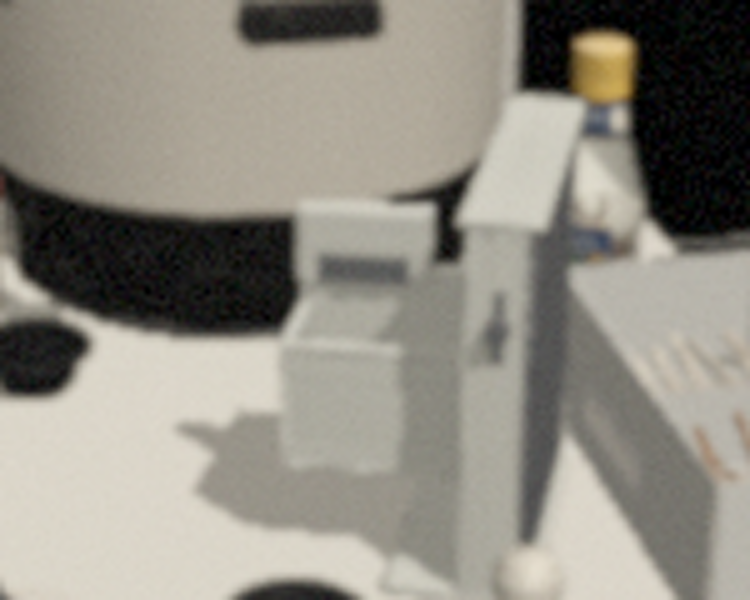

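```bash
cat > seat.py <<'E'
from fit import *
from tilt import RK
import itertools,sys
s=r.sense();print(s['clock'])
for cam,x0,y0,w,h,k in(('scene',280,140,130,100,6),('top',300,130,130,100,6)):
    F=r.grab_frame(cam);im=cv2.resize(F['color'][y0:y0+h,x0:x0+w],None,fx=k,fy=k,interpolation=cv2.INTER_CUBIC)[:,:,::-1].copy()
    cv2.imwrite(f'pics/{sys.argv[1]}_{cam}_raw.png',im)
    for z,col in((146,(0,0,255)),(150,(0,200,0))):
        A=np.eye(4);A[:3,3]=[-51,-4,z-90];T=RK()@A
        for B in CADDY[:5]:
            q=((proj(F,B@T[:3,:3].T+T[:3,3])-[x0,y0]+.5)*k).astype(int)
            for i,j in itertools.combinations(range(8),2):
                if bin(i^j).count('1')==1: cv2.line(im,tuple(q[i].tolist()),tuple(q[j].tolist()),col,1)
    cv2.imwrite(f'pics/{sys.argv[1]}_{cam}.png',im)
E
python3 seat.py z1
```

```text
19.05
```

View pics/z1_scene.png

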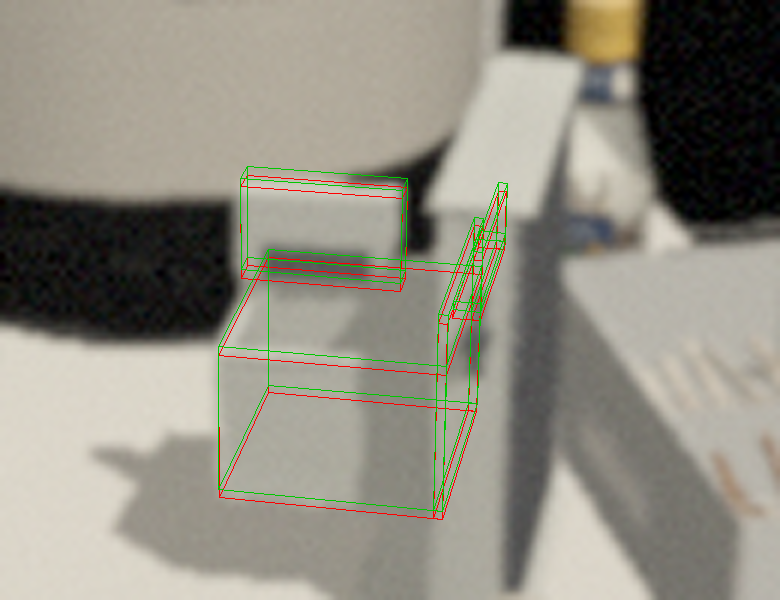

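View pics/z1_top.png

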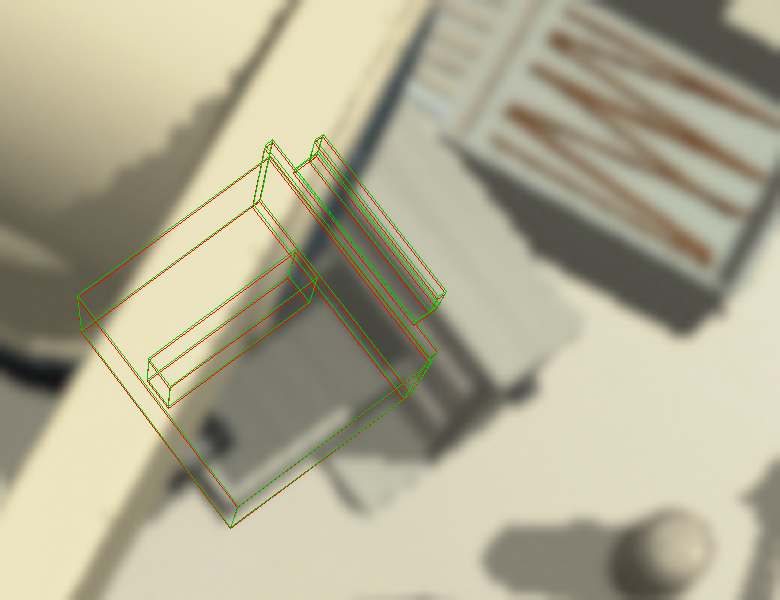

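Request:
drive_tool --moves '[[0.8,[5,0,-2],0],[0.8,[10,0,-4],0],[0.8,[15,0,-4],0],[0.8,[20,0,-4],0],[0.8,[24,0,-4],0],[0.8,[24,0,-4],0]]'

```text
clock: 19.9
eef_pos: [373.3, -80.2, 343.1]
tcp_rot: [-3.141, -0.017, 2.218]
contact_force: [0.7, 0.0, 0.1]
opening: 0.201
```

```bash
python3 seat.py z2
python3 - <<'E'
from tilt import *
F=r.grab_frame('scene');T=r.grab_frame('top')
for n in('bend','lip_tip','caddy','handle'):
    print(n,[[(np.round(d['at'],1),round(d['score'],2)) for d in r.spot_point(n,c)[:1]] for c in('scene','top')])
for n in('black_bowl_a','salt','spice_jar','tongs'):
    print(n,[[(np.round(d['at']),round(d['score'],2)) for d in r.spot_point(n,c)[:2]] for c in('scene','top')])
o=r.outline_of('caddy','top');m=o[0]['mask'];print(o[0]['score'],m.sum())
print(r.sense()['contact_force'])
E
```

```text
19.9
bend [[(array([357.1, 188.2]), 0.86)], [(array([359.8, 169.6]), 0.58)]]
lip_tip [[(array([358.3, 175.5]), 0.75)], [(array([360.2, 165.6]), 0.78)]]
caddy [[(array([354. , 234.9]), 0.67)], [(array([344.5, 188.9]), 0.87)]]
handle [[(array([328.6, 178.5]), 0.76)], [(array([331. , 188.8]), 0.57)]]
black_bowl_a [[(array([318., 262.]), 0.65), (array([267., 208.]), 0.54)], [(array([366., 245.]), 0.9), (array([243., 210.]), 0.87)]]
salt [[(array([366., 275.]), 0.82)], [(array([408., 226.]), 0.47), (array([433., 231.]), 0.21)]]
spice_jar [[(array([252., 193.]), 0.68)], [(array([210., 207.]), 0.92)]]
tongs [[(array([378., 288.]), 0.61), (array([357., 189.]), 0.23)], [(array([431., 231.]), 0.78)]]
0.73 237
[-0.47249679  0.17599571 -0.51950808]
```

View pics/z2_top.png

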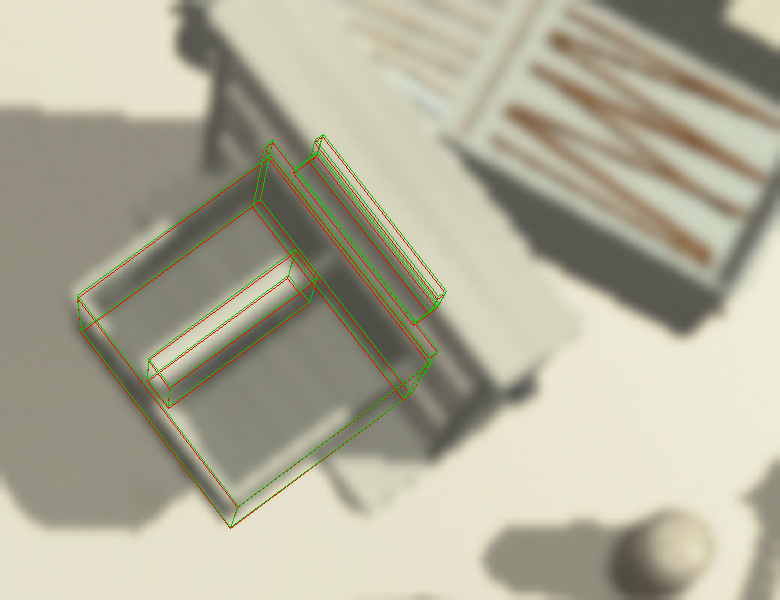

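View pics/z2_scene.png

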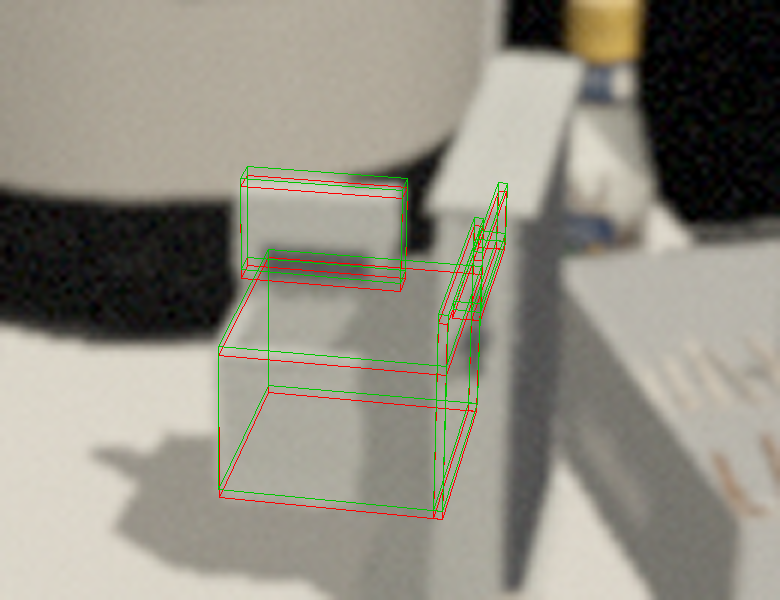

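```bash
python3 -c "
from rig import r
print(r.sense()['clock']);print(r.sign_off())"
```

```text
20.95
the job is handed in; nothing more can be done
None
```

The caddy is hanging in the rack's upper groove, released, and I handed the job in at about 21 s of the 46 s allowed. No verdict came back, so the result rests on my own checks.

**How it went:**
- **Tilting:** the moves cannot tilt the tool. I pinched the handle lightly and pushed the caddy's back against the rack's top edge until it turned front-up to about 46° in the jaws. It was about 41° when I threaded the lip.
- **Threading:** I felt for the groove edge and got the lip in at about 40° tilt, with its tip clearly behind the slats.
- **Swing down:** this was not done as a controlled move. I eased the jaws to lower the grip, and they let go completely at about 38°. The caddy then swung down onto its hook by itself.

**Last checks:**
- **Position:** a model of the caddy fully seated matches both the scene and top pictures to within about a pixel. The bend point is at about 146–147 mm, with the back against the slats and about 4 mm off the middle of the rack.
- **Level and square:** it looked within about 2° of level, and square to the rack.
- **At rest:** two sets of pictures taken 0.85 s apart showed no movement.
- **Clear of the robot:** the arm was well away and reading no contact force.
- **Bystanders:** the other things on the worktop were found within a few pixels of where they started.

**Checks that disagreed:**
- **Free outline fit:** fitting the caddy's outline without fixing the pose gave about 4° of tilt and 6° of yaw, over the 5° limit. The rack's cheek hides part of the outline there, so I trusted the overlays instead.
- **Groove height:** feeling for the edge put it at about 150 mm, while the camera measurement gave about 146 mm. The hanging caddy fits 146 mm better.
- **Lip:** I could not see it directly once it was behind the slat.

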